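# Morning chill check with the locked-up thermometer

### The arm

A 6-joint arm with a two-finger parallel gripper is mounted at the origin on the work surface. World frame = base frame: x ahead of the robot, y to its left, z up, the work surface at z = 0. Lengths are in m, angles in rad, forces in N, time in s.
With the tool pointing down it reaches from about 0.35 to 0.775 m from the base axis. Payload 5.5 kg.
Tool frame: the origin (TCP) lies midway between the tips of the shut fingers; the grasp point (between the pads) lies 19 mm behind it; z points along the fingers, y is the line along which they close (so a half turn about z gives the same grasp; the last joint's range is limited). The gripper opens to 85 mm and grips with 20 to 120 N. Pads are 22 mm wide; open, the fingers measure 114 mm over their backs; the gripper's body (76 mm by 85 mm) begins 54 mm behind the grasp point. The pads swing forward as they close: fully open they stand 13 mm farther back than shut.
Start: joints at [1.179, 0.313, 0.046, 1.304, 0, 1.431], TCP at [0.143, 0.557, 0.231] pointing down, gripper open.
Joint ranges: [-2.76, 2.76], [-0.86, 1.69], [-1.03, 1.26], [-2.2, 2.34], [-1.47, 1.5], [-3.14, 3.14]. Speed limits (rad/s): [2.57, 2.57, 3.14, 3.14, 3.14, 3.14].

### API

Orientations are given as a unit quaternion [w, x, y, z].
In Python, from workcell import telemetry, imaging, env gives the robot as it stands. The module is installed in compiled form; this text tells all that it offers.
- The arm moves only by the tool step_arm, never from a script. Its argument "moves" is a list of rows, each a list of 3 entries, a list of its own where there are three numbers: the shift along the tool's x, y, z in mm, then the turn, a rotation vector about the tool's x, y, z in rad, then the finger opening in mm, from 0 to 85.4. A call has 1 to 8 rows; each row is the pose to reach, as a shift and turn from the pose commanded when the call began, along the tool's axes at that moment; what a row does not reach only later rows make up. A row lasts 1/12 s, in which the tool goes at most 41.7 mm and 7.16 degrees, less where a joint would pass 70% of its speed; a pose out of reach is approached as far as the arm can. A call with a gripper value outside its range is refused whole. The fingers move at their own pace and stop on an object; "grip_force" is the grip in N (left out, the last holds). Time passes only in rows, so rows that repeat a pose let the fingers close. It gives the time, the measured TCP pose, the force, the opening and the grip force at its end, in the units of the state.
- telemetry.get_state(): the state, without advancing time (a new reading comes with each control period).
- imaging.read_camera(name): name is "scene" or "top" or "wrist"; returns the picture (400x640x3 uint8, red, green, blue); there is no depth.
- imaging.camera_params(name): a dict with "camera_matrix" (3x3 intrinsics, pixels), "D" ([k1, k2, p1, p2, k3] as OpenCV has them; the pictures are not rectified), "pose" (4x4, takes a point from camera to world coordinates). Camera axes: x right, y up, looking along -z (the intrinsics and any distortion apply to the point x, -y, -z); pixel columns grow to the right and rows downward; lengths in m; the calibration is good to about 2 mm. A picture is of the moment at which its call begins: read the wrist's pose just before it. camera_params takes no time and is no camera call; for the wrist camera it gives the pose at the moment of the call.
- env.hand_in(): hands the job in; it is judged then, once.
The state is a dict: "clock": time; "joint_pos": joint angles; "qvel": joint speeds; "tau": joint torques, N m; "tcp_pos": TCP position; "orientation": TCP orientation; "wrist_force": force on the tool from outside, world axes, zero at the start; "ft_torque": the same for the moment, N m; "finger_gap": finger opening in m; "grip_force": force on a finger pad.
Only numpy, scipy, OpenCV 4.12 (cv2) and the standard library are available. Lean on these libraries where they do the work, as an engineer would, in place of code of your own. Each camera call takes 0.05 s, during which the arm holds its last target. There are 200 camera calls.

### The job

Do the pastry counter's chill check: find by trying which of the three keys in the rack turns the lock on top of the cabinet, unlock it and pull the drawer open. With the thermometer from the drawer, read each cake on the slate one after another from left (+y) to right: level with the cake, the lens 5 to 10 cm short of it and pointed squarely at its middle, held there steadily for a good second, without ever touching a cake. Then lay the thermometer back in the drawer, shut the drawer fully, lock it again, stand all three keys upright in the rack's slots, and leave the other things on the counter where they are.

Things in the scene. Friction and masses are not known exactly. Their poses are not given: they have to be found in the camera images.
- cabinet: grey counter-top cabinet, fixed, 240 deep (x) x 200 wide (y) x 105 high, one drawer in its front. Origin: centre of its underside; its front faces its own -x (towards the robot), z up. The lock is on its top. Its hidden wards let only one of the three keys turn, not the same one each start: a wrong key goes fully in but stops hard after about 0.35 rad of turn.
- lock_mouth (a point): centre of the lock's mouth: a vertical 38 x 38 mm hole in the cabinet's top (at top height), 75 mm behind its front. The key goes straight down till its collar (key origin) meets the top. At the foot a brass plug (29 to 37 mm deep) has a slot 24 x 8 mm for the key's tip; only a key fully home drives it. Locked, slot and key's x axis lie along the cabinet's x axis (either way round).
- lock (a joint): turn of the plug, rad: 0 locked, 1.45 unlocked (stop), growing clockwise seen from above. Light (under 0.1 N m), stays where left. The key has 0.14 rad of play, so turn it 0.15 rad past each end; it may stay in the lock; lift it out only at 0. The plug draws the bolt that holds the drawer; the bolt goes out again only with the drawer shut to 4 mm.
- drawer (a joint): how far the drawer is out, m: 0 shut, 0.165 fully out, sliding along the cabinet's -x. Locked, it gives some 5 mm only. Friction about 1 N; it stays where it is left.
- drawer_handle (a point): middle of the drawer's handle: a level steel bar about 10 mm thick, 100 mm long along the cabinet's y, 35 mm in front of the drawer front, 88 mm above the table (17 mm below the cabinet's top); moves with the drawer. The drawer's front board reaches 102 mm above the table.
- drawer_floor (a point): point on the drawer's inner floor, 12 mm above the table, 64 mm behind the tray's inner front face, midway across; moves with the drawer, axes as the cabinet's. The tray is 158 mm wide (y), reaches 124 mm farther back, its walls 52 mm above the table. The thermometer lies about here at the start and may lie anywhere in the tray.
- thermometer: infrared thermometer, 110 long (x) x 34 wide (y) x 40 high, 140 g, grey body (rear 90 mm) with a black lens barrel (30 mm dia) at its +x end. Origin: under its middle, on its underside. It lies in the drawer roughly along the cabinet's x, lens to the cabinet's +x (to the back). Grip it across its width near the middle, with the drawer at least 0.155 m out so that it clears the cabinet's top.
- lens (a point): the thermometer's lens, 55 mm ahead of the origin and 22 mm above its underside; it looks along the thermometer's +x; axes as the thermometer's.
- key_rack: fixed dark wooden block 200 (x) x 50 (y) x 50 high; origin: centre of its underside. Three slots through its top, 38 x 11 mm, long along its x, at x = -62, 0, +62 mm: a key stands in each, hanging by its collar (key origin 50 mm above the table).
- slate: fixed black slate board 200 (x) x 460 (y) x 12 high with four small black price tags along its far edge; origin: centre of its underside. The cakes stand on it in one row along its y, in places 110 mm apart; some places may be empty.
- key1: one of three steel keys, alike but for the bits on the blade. Origin: on its axis at the underside of the collar (50 mm dia, 5 thick). Above: round head to grip, 16 mm dia, 5 to 45 mm above the origin; a dark line on collar and head marks x. Forced, it slips in the fingers. Below: flat blade 32 wide (x) x 5 (y) down to 28 mm, then a 22 x 5 mm tip down to 35 mm. A half turn is the same. 250 g..
- key2: one of three steel keys, alike but for the bits on the blade. Origin: on its axis at the underside of the collar (50 mm dia, 5 thick). Above: round head to grip, 16 mm dia, 5 to 45 mm above the origin; a dark line on collar and head marks x. Forced, it slips in the fingers. Below: flat blade 32 wide (x) x 5 (y) down to 28 mm, then a 22 x 5 mm tip down to 35 mm. A half turn is the same. 250 g..
- key3: one of three steel keys, alike but for the bits on the blade. Origin: on its axis at the underside of the collar (50 mm dia, 5 thick). Above: round head to grip, 16 mm dia, 5 to 45 mm above the origin; a dark line on collar and head marks x. Forced, it slips in the fingers. Below: flat blade 32 wide (x) x 5 (y) down to 28 mm, then a 22 x 5 mm tip down to 35 mm. A half turn is the same. 250 g..
- cake1: small cake on a round gold board of 72 mm dia, 64 mm dia and 53 mm high, 120 g, in the leftmost (highest y) place on the slate; loose, may be absent (None). Origin: its middle, 28 mm above its underside: what to aim at.
- cake2: small cake on a round gold board of 72 mm dia, 46 mm square and 57 mm high, 120 g, in the second from the left place on the slate; loose, may be absent (None). Origin: its middle, 28 mm above its underside: what to aim at.
- cake3: small cake on a round gold board of 72 mm dia, 64 mm dia and 53 mm high, 120 g, in the third from the left place on the slate; loose, may be absent (None). Origin: its middle, 28 mm above its underside: what to aim at.
- cake4: small cake on a round gold board of 72 mm dia, 64 mm dia and 53 mm high, 120 g, in the rightmost (lowest y) place on the slate; loose, may be absent (None). Origin: its middle, 28 mm above its underside: what to aim at.
- sugar_shaker: glass sugar jar with a steel cap, 56 mm dia, 130 high; a bystander. Origin: centre of its underside.
- mug: white mug 76 mm dia, 85 high; a bystander. Origin: centre of its underside.
- cake_server: steel cake server 260 mm long, lying flat, origin near its middle; a bystander.
Not all that is in view belongs to the job. What is shaped like the key2 but pink is not meant.

How it is judged:
By the outcome, as a careful person would: the job done as asked, in the order asked, and still so for the second after the job is handed in, with the robot touching nothing.
Of cake1, cake2, cake3, cake4 only 2 to 4 are there at a start; the rules pass over those that are not, and their reading is None.
At some moment in a run one of cake1, cake2, cake3, cake4 may be knocked a few centimetres aside while the robot is not near it.
It also fails if it takes over 210 s, if anything falls off the work surface, if the arm or the gripper's body presses on something with over 40 N, if the wrist force passes 120 N, or if a joint passes its speed limit or range.

## Working session

There is one attempt and no reset: what is moved stays moved. The work goes in short steps, Python scripts to look and compute and a tool call to move; the robot and the scene stay as the last step left them, time stands still between calls to the robot, and variables do not carry over. Pictures are saved under pics/ and viewed, at most 14 in all, crops included, and the job is handed in when it is done.

Besides the shell and the picture viewer there is one more tool, called after "Call:" by a JSON object that holds its "api" and its "payload". step_arm: Moves the arm, as the interface text tells. Its arguments: {"type":"object","properties":{"moves":{"type":"array"},"grip_force":{"type":"number"}},"required":["moves"]}

```bash
ls; mkdir -p pics; python3 - <<'E'
from workcell import telemetry, imaging, env
import cv2
print(telemetry.get_state())
for n in("scene","top"):
    im=imaging.read_camera(n); cv2.imwrite(f"pics/{n}0.png",im[:,:,::-1]); p=imaging.camera_params(n); print(n,p)
E
```

```text
pics
{'clock': 0.0, 'joint_pos': array([ 1.17937725e+00,  3.14001973e-01,  4.49773046e-02,  1.30358118e+00,
       -1.00673626e-05,  1.43120418e+00]), 'qvel': array([-1.20198415e-04, -1.51410877e-03, -4.65032514e-04, -5.65484234e-04,
        7.00096329e-05, -2.99696755e-04]), 'tau': array([-1.10422036e-03, -4.80626464e+01,  2.98533797e+01,  1.92818017e-02,
       -2.21590808e-04, -2.07611157e-05]), 'tcp_pos': array([0.14308858, 0.55639126, 0.23040728]), 'orientation': array([-2.32549823e-04,  1.25580961e-01,  9.92082962e-01, -8.74380326e-04]), 'wrist_force': array([ 0.15160413,  1.11754446, -0.2359975 ]), 'ft_torque': array([-0.02287925, -0.03713793, -0.05919615]), 'grip_force': 0.0, 'finger_gap': 0.08527377343328897}
scene {'camera_matrix': array([[465.24284806,   0.        , 316.09474629],
       [  0.        , 465.24284806, 207.92632404],
       [  0.        ,   0.        ,   1.        ]]), 'D': array([-0.06196917,  0.        ,  0.        ,  0.        ,  0.        ]), 'pose': array([[-0.69014536, -0.48717277,  0.5351281 ,  1.19568213],
       [ 0.72335708, -0.44263195,  0.52993536,  0.6646418 ],
       [-0.02130528,  0.75282113,  0.65788026,  0.95607242],
       [ 0.        ,  0.        ,  0.        ,  1.        ]])}
top {'camera_matrix': array([[499.56823074,   0.        , 321.71335138],
       [  0.        , 499.56823074, 201.15234235],
       [  0.        ,   0.        ,   1.        ]]), 'D': array([-0.1254684,  0.       ,  0.       ,  0.       ,  0.       ]), 'pose': array([[-0.0228075 ,  0.99747448, -0.06726426,  0.40708247],
       [-0.99956414, -0.02401329, -0.01717234, -0.03300571],
       [-0.01874421,  0.06684328,  0.9975874 ,  1.77440338],
       [ 0.        ,  0.        ,  0.        ,  1.        ]])}
```

```bash
python3 - <<'E'
import cv2
a=cv2.imread('pics/top0.png'); cv2.imwrite('pics/top0b.png',cv2.resize(a[20:340,120:520],None,fx=2,fy=1.875,interpolation=cv2.INTER_CUBIC))
E
```

```text
(no output)
```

View pics/top0.png

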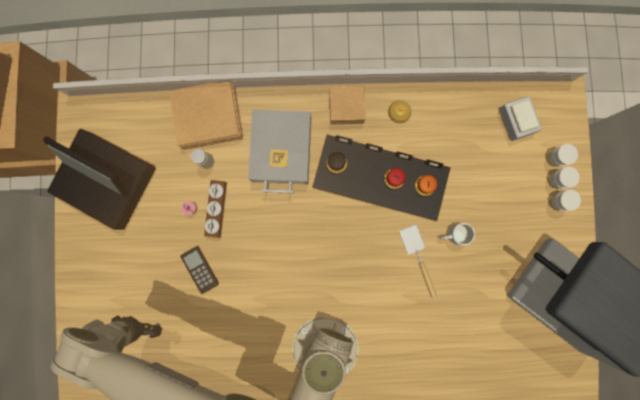

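View pics/scene0.png

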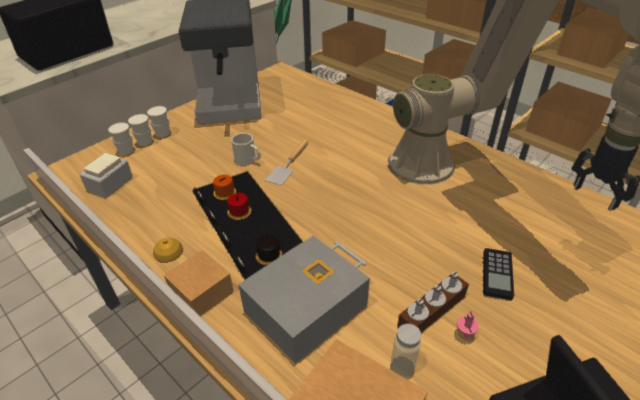

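The top view shows the rack with three keys at (216,190), (213,208), (211,227); a pink decoy is beside it at (188,208). The cabinet is at (280,146) with its lock at (279,158) and handle at (278,187). Cakes stand at (337,161) black, (396,178) red and (428,185) orange, and the second place looks empty. The mug is at (461,234), shaker at (201,158), server at (418,255), and a phone-like card reader at (199,269).

```bash
cat > h.py <<'E'
import numpy as np, cv2
from scipy.spatial.transform import Rotation as R
from workcell import telemetry, imaging
def ray(p,uv):
    K=p["camera_matrix"];D=p["D"];T=p["pose"]
    x=cv2.undistortPoints(np.array([[uv]],float),K,D)[0,0]
    d=T[:3,:3]@np.array([x[0],-x[1],-1]); return T[:3,3],d
def onz(p,uv,z):
    o,d=ray(p,uv); return o+d*(z-o[2])/d[2]
def proj(p,X):
    T=p["pose"]; c=T[:3,:3].T@(np.asarray(X,float)-T[:3,3]); c=c*[1,-1,-1]
    return cv2.projectPoints(c.reshape(1,1,3),np.zeros(3),np.zeros(3),p["camera_matrix"],p["D"])[0][0,0]
def tri(l):
    A=np.zeros((3,3));b=np.zeros(3)
    for p,uv in l:
        o,d=ray(p,uv);d=d/np.linalg.norm(d);M=np.eye(3)-np.outer(d,d);A+=M;b+=M@o
    return np.linalg.solve(A,b)
def tool(): 
    s=telemetry.get_state(); q=s["orientation"]; return s["tcp_pos"],R.from_quat([q[1],q[2],q[3],q[0]])
E
python3 - <<'E'
import cv2
a=cv2.imread('pics/top0.png'); cv2.imwrite('pics/c1.png',cv2.resize(a[100:250,180:320],None,fx=4,fy=4,interpolation=cv2.INTER_CUBIC))
cv2.imwrite('pics/c2.png',cv2.resize(a[125:225,305:460],None,fx=5,fy=5,interpolation=cv2.INTER_CUBIC))
E
```

```text
(no output)
```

View pics/c1.png

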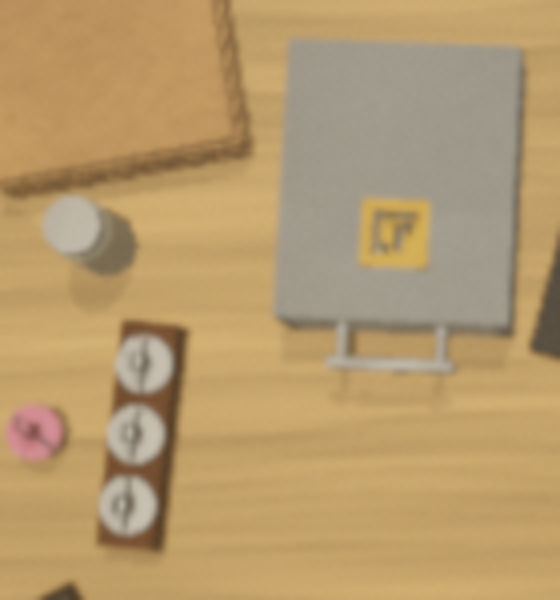

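View pics/c2.png

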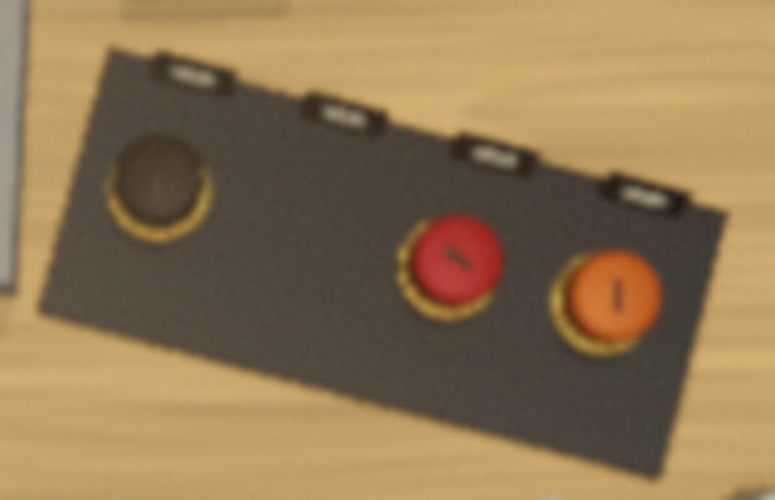

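The crops show the three key collars at c1 (144,364), (136,435), (128,506), with their lines running roughly along x. The pink decoy is at (35,432), and the lock mouth is at (395,234). The cakes are at c2 (160,185), (450,262) and (607,298), with the second place empty. The candidates for "key" are the three in the rack and the pink one, so I choose the rack keys.

```bash
python3 - <<'E'
from h import *
p=imaging.camera_params("top")
f=lambda u,v,z:onz(p,(u/4+180-.4,v/4+100-.4),z).round(4)
g=lambda u,v,z:onz(p,(u/5+305-.4,v/5+125-.4),z).round(4)
for n,u,v,z in[("k+",144,364,.055),("k0",136,435,.055),("k-",128.5,506,.055),("lock",395,234,.105),("FL",277,317,.105),("FR",512,328,.105),("BL",290,38,.105),("BR",523,47,.105),("handle",391,364,.092),("pink",35,432,.04),("shaker",72,226,.13),("r1",122,320,.05),("r2",187,328,.05),("r3",97,543,.05),("r4",161,550,.05)]: print(n,f(u,v,z))
for n,u,v,z in[("b1",160,190,.014),("t1",158,178,.067),("b3",445,268,.014),("t3",457,259,.067),("b4",600,304,.014),("t4",615,295,.067),("s1",112,48,.012),("s2",727,212,.012),("s3",660,478,.012),("s4",40,312,.012)]: print(n,g(u,v,z))
print(tool()[1].as_matrix().round(3)); w=imaging.camera_params("wrist"); print(w)
E
```

```text
k+ [0.5688 0.366  0.055 ]
k0 [0.507  0.3735 0.055 ]
k- [0.4453 0.3808 0.055 ]
lock [0.669 0.139 0.105]
FL [0.6011 0.2402 0.105 ]
FR [0.5866 0.0417 0.105 ]
BL [0.8412 0.2269 0.105 ]
BR [0.8271 0.0274 0.105 ]
handle [0.56   0.1455 0.092 ]
pink [0.5126 0.4677 0.04  ]
shaker [0.6799 0.4095 0.13  ]
r1 [0.6085 0.3865 0.05  ]
r2 [0.5999 0.3287 0.05  ]
r3 [0.4138 0.4103 0.05  ]
r4 [0.4066 0.3537 0.05  ]
b1 [ 0.6617 -0.0587  0.014 ]
t1 [ 0.6624 -0.0568  0.067 ]
b3 [ 0.6012 -0.2593  0.014 ]
t3 [ 0.6013 -0.261   0.067 ]
b4 [ 0.573  -0.3687  0.014 ]
t4 [ 0.5739 -0.3693  0.067 ]
s1 [ 0.7654 -0.027   0.012 ]
s2 [ 0.637  -0.4631  0.012 ]
s3 [ 0.4486 -0.4074  0.012 ]
s4 [0.577  0.0285 0.012 ]
[[-0.968  0.249 -0.001]
 [ 0.249  0.968 -0.002]
 [ 0.    -0.002 -1.   ]]
{'camera_matrix': array([[320.37575486,   0.        , 320.2723554 ],
       [  0.        , 320.37575486, 200.38174666],
       [  0.        ,   0.        ,   1.        ]]), 'D': array([-0.0627264,  0.       ,  0.       ,  0.       ,  0.       ]), 'pose': array([[ 0.2471225 , -0.91645412, -0.3147099 ,  0.06215551],
       [ 0.96898268,  0.23314068,  0.08196338,  0.57783244],
       [-0.001744  , -0.32520343,  0.94564247,  0.37403489],
       [ 0.        ,  0.        ,  0.        ,  1.        ]])}
```

```bash
cat >> h.py <<'E'
def Rd(psi): # tool down, tool y at angle psi (deg)
    a=np.radians(psi);c,s=np.cos(a),np.sin(a); return np.array([[-s,c,0],[c,s,0],[0,0,-1.]])
def go(x,y,z,psi):
    P,r=tool(); d=r.inv().apply(np.array([x,y,z])-P)*1000
    t=(r.inv()*R.from_matrix(Rd(psi))).as_rotvec(); n=max(np.linalg.norm(d)/41.7,np.linalg.norm(t)/.125)
    print("shift",d.round(1),"turn",t.round(3),"rows>=%.1f"%n)
E
python3 -c "
from h import *
go(.54,.366,.22,83.2)"
```

```text
shift [-431.8  -85.5   10.5] turn [-0.002 -0.    -0.133] rows>=10.6
```

Call:
{"api": "step_arm", "payload": {"moves": [[[-432,-85,10],[-0.002,0,-0.133],85],[[-432,-85,10],[-0.002,0,-0.133],85],[[-432,-85,10],[-0.002,0,-0.133],85],[[-432,-85,10],[-0.002,0,-0.133],85],[[-432,-85,10],[-0.002,0,-0.133],85],[[-432,-85,10],[-0.002,0,-0.133],85],[[-432,-85,10],[-0.002,0,-0.133],85],[[-432,-85,10],[-0.002,0,-0.133],85]]}}

```text
clock: 0.77
tcp_pos: [0.4424, 0.4132, 0.2234]
orientation: [-0.0, 0.059, 0.998, 0.001]
wrist_force: [0.4, 0.8, -0.1]
finger_gap: 0.085
grip_force: 0.0
```

```bash
python3 -c "
from h import *
go(.54,.366,.22,83.2)"
```

```text
shift [-102.5  -35.3    3.3] turn [ 0.002 -0.    -0.   ] rows>=2.6
```

Call:
{"api": "step_arm", "payload": {"moves": [[[-94,-32,3],[0.002,0,0],85],[[-94,-32,3],[0.002,0,0],85],[[-94,-32,3],[0.002,0,0],85],[[-94,-32,3],[0.002,0,0],85],[[-94,-32,3],[0.002,0,0],85]]}}

```text
clock: 1.18
tcp_pos: [0.5309, 0.3708, 0.2197]
orientation: [-0.001, 0.06, 0.998, -0.0]
wrist_force: [-0.1, 0.3, 0.5]
finger_gap: 0.0846
grip_force: 0.0
```

```bash
python3 - <<'E'
from h import *
print(tool()[0],telemetry.get_state()['joint_pos'].round(2))
w=imaging.camera_params("wrist");im=imaging.read_camera("wrist")
cv2.imwrite("pics/w1.png",im[:,:,::-1]); np.save("w1.npy",w,allow_pickle=True)
for n,X in dict(kp=(.5688,.366,.055),k0=(.507,.3735,.055),km=(.4453,.3808,.055),lock=(.669,.139,.105)).items(): print(n,proj(w,X).round(1))
E
```

```text
[0.53085457 0.37082081 0.21970813] [0.49 0.46 0.24 1.35 0.   0.61]
kp [319.7 215.2]
k0 [319.8 155.6]
km [319.7  88.5]
lock [117.7 343.2]
```

View pics/w1.png

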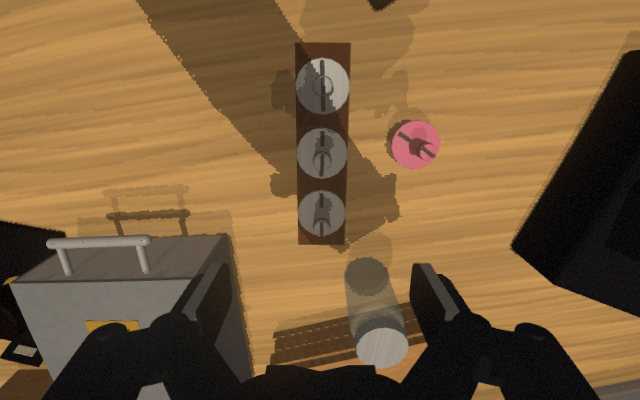

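The wrist view shows the three rack keys at (322,214), (322,153), (323,86), within 3 px of the prediction, and the pink decoy off to the side at (415,145). The shaker's cap is at (382,347).

```bash
python3 - <<'E'
from h import *
w=np.load("w1.npy",allow_pickle=True).item()
for u in[(321.5,214),(322,153),(323,86)]: print(onz(w,u,.055).round(4))
go(.5688,.364,.12,83.2);go(.5688,.364,.061,83.2)
E
```

```text
[0.5677 0.368  0.055 ]
[0.5048 0.3759 0.055 ]
[0.4434 0.3841 0.055 ]
shift [-39.7  -2.8 100. ] turn [-0.001 -0.002 -0.001] rows>=2.6
shift [-39.8  -2.8 159. ] turn [-0.001 -0.002 -0.001] rows>=3.9
```

Call:
{"api": "step_arm", "payload": {"moves": [[[-37,0.5,40],[0,-0.002,0],60],[[-37,0.5,80],[0,-0.002,0],60],[[-37,0.5,115],[0,-0.002,0],60],[[-37,0.5,145],[0,-0.002,0],60],[[-37,0.5,158],[0,-0.002,0],60],[[-37,0.5,158],[0,-0.002,0],60],[[-37,0.5,158],[0,-0.002,0],60]]}}

```text
clock: 1.82
tcp_pos: [0.5654, 0.3687, 0.0625]
orientation: [0.0, 0.058, 0.998, -0.0]
wrist_force: [-0.5, -0.9, 0.6]
finger_gap: 0.06
grip_force: 0.0
```

Call:
{"api": "step_arm", "payload": {"moves": [[[0,0,0],[0,0,0],0],[[0,0,0],[0,0,0],0],[[0,0,0],[0,0,0],0],[[0,0,0],[0,0,0],0],[[0,0,0],[0,0,0],0],[[0,0,0],[0,0,0],0],[[0,0,0],[0,0,0],0],[[0,0,0],[0,0,0],0]], "grip_force": 60}}

```text
clock: 2.48
tcp_pos: [0.5683, 0.3683, 0.065]
orientation: [0.002, 0.059, 0.998, 0.001]
wrist_force: [-2.0, -0.4, 6.4]
finger_gap: 0.0141
grip_force: 58.5
```

Call:
{"api": "step_arm", "payload": {"moves": [[[0,0,-35],[0,0,0],0],[[0,0,-70],[0,0,0],0],[[0,0,-105],[0,0,0],0],[[0,0,-120],[0,0,0],0],[[0,0,-120],[0,0,0],0],[[0,0,-120],[0,0,0],0]]}}

```text
clock: 2.98
tcp_pos: [0.5676, 0.368, 0.1834]
orientation: [0.002, 0.059, 0.998, 0.001]
wrist_force: [-0.2, 0.7, -3.5]
finger_gap: 0.0143
grip_force: 59.0
```

```bash
python3 - <<'E'
from h import *
print(tool()[0],telemetry.get_state()['finger_gap'])
go(.615,.142,.185,86.3)
E
```

```text
[0.5676046  0.36796418 0.18344286] 0.01430371237997249
shift [ -73.9 -218.7   -1.5] turn [ 0.001  0.004 -0.054] rows>=5.5
```

```bash
python3 - <<'E'
from h import *
go(.69,.138,.185,86.3)
E
```

```text
shift [-148.8 -213.8   -1.3] turn [ 0.001  0.004 -0.054] rows>=6.2
```

Call:
{"api": "step_arm", "payload": {"moves": [[[-149,-214,-1],[0,0.004,-0.054],0],[[-149,-214,-1],[0,0.004,-0.054],0],[[-149,-214,-1],[0,0.004,-0.054],0],[[-149,-214,-1],[0,0.004,-0.054],0],[[-149,-214,-1],[0,0.004,-0.054],0],[[-149,-214,-1],[0,0.004,-0.054],0],[[-149,-214,-1],[0,0.004,-0.054],0],[[-149,-214,-1],[0,0.004,-0.054],0]]}}

```text
clock: 3.65
tcp_pos: [0.6901, 0.1331, 0.1802]
orientation: [-0.003, 0.035, 0.999, -0.001]
wrist_force: [-0.3, 0.0, -3.2]
finger_gap: 0.0142
grip_force: 59.2
```

Call:
{"api": "step_arm", "payload": {"moves": [[[0,0,0],[0,0,0],0],[[0,0,0],[0,0,0],0],[[0,0,0],[0,0,0],0]]}}

```text
clock: 3.9
tcp_pos: [0.6885, 0.1392, 0.183]
orientation: [-0.002, 0.031, 1.0, 0.0]
wrist_force: [0.2, 0.7, -2.5]
finger_gap: 0.0143
grip_force: 59.2
```

```bash
python3 - <<'E'
from h import *
P,r=tool();print(P,r.as_matrix().round(4))
w=imaging.camera_params("wrist");im=imaging.read_camera("wrist")
np.save("w2.npy",w,allow_pickle=True)
for n,X in dict(lock=(.669,.138,.105),tcp=P,collar=P+[0,0,-.011-.0025],tip=P-[0,0,.046]).items(): print(n,proj(w,X).round(1))
cv2.imwrite("pics/w2.png",cv2.resize(im[90:290,220:420,::-1],None,fx=3,fy=3,interpolation=cv2.INTER_CUBIC))
E
```

```text
[0.68850393 0.13916527 0.18301501] [[-9.98e-01  6.29e-02 -4.00e-03]
 [ 6.29e-02  9.98e-01  4.00e-04]
 [ 4.00e-03  1.00e-04 -1.00e+00]]
lock [316.4 185.1]
tcp [319.4 264. ]
collar [319.5 251.5]
tip [319.6 227.7]
```

View pics/w2.png

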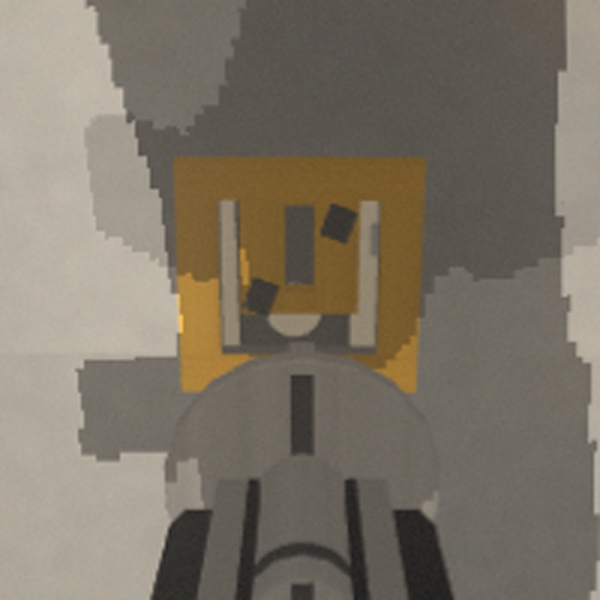

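The wrist view shows the lock mouth at crop x 220–379, y 200–352, and the plug slot centred at crop (300,244). The held key's collar spans x 165–438 with its near edge at y 355, and its line is vertical, so it is well aligned.

```bash
python3 - <<'E'
from h import *
from scipy.optimize import least_squares
w=np.load("w2.npy",allow_pickle=True).item(); P,r=tool()
px=lambda u,v:(220+u/3-.33,90+v/3-.33)
print("mouth",onz(w,px(299.5,200),.105),onz(w,px(299.5,352),.105), "slot",onz(w,px(300,205),.076),onz(w,px(300,283),.076))
a=np.linspace(0,2*np.pi,90)
def f(p):
    q=[]
    for z in (p[2],p[2]+.005):
        q+=[proj(w,(p[0]+.025*np.cos(t),p[1]+.025*np.sin(t),z)) for t in a]
    q=np.array(q); return [q[:,0].min()-px(165,0)[0],q[:,0].max()-px(438,0)[0],q[:,1].min()-px(0,355)[1]]
s=least_squares(f,[P[0],P[1],P[2]-.012],x_scale=.01); print("key",s.x,s.fun, s.x-P)
E
```

```text
mouth [0.64828617 0.14151385 0.105     ] [0.68590728 0.13919402 0.105     ] slot [0.65521027 0.14115248 0.076     ] [0.67656619 0.13983929 0.076     ]
key [0.68973474 0.13947201 0.16496088] [ 0.00000000e+00 -5.68434189e-14  0.00000000e+00] [ 0.00101015  0.00015199 -0.0185319 ]
```

Call:
{"api": "step_arm", "payload": {"moves": [[[23,-0.7,0],[0,0.004,0],0],[[23,-0.7,0],[0,0.004,0],0],[[23,-0.7,10],[0,0.004,0],0],[[23,-0.7,20],[0,0.004,0],0],[[23,-0.7,30],[0,0.004,0],0],[[23,-0.7,40],[0,0.004,0],0],[[23,-0.7,46],[0,0.004,0],0],[[23,-0.7,46],[0,0.004,0],0]]}}

```text
clock: 4.62
tcp_pos: [0.6658, 0.1383, 0.1353]
orientation: [-0.005, 0.032, 0.999, -0.0]
wrist_force: [-0.1, -0.2, -2.4]
finger_gap: 0.0143
grip_force: 59.2
```

Call:
{"api": "step_arm", "payload": {"moves": [[[0,0,3],[0,0,0],0],[[0,0,6],[0,0,0],0],[[0,0,9],[0,0,0],0],[[0,0,9],[0,0,0],0]]}}

```text
clock: 4.95
tcp_pos: [0.6664, 0.1384, 0.1287]
orientation: [-0.003, 0.032, 0.999, 0.0]
wrist_force: [-0.9, -0.4, -2.4]
finger_gap: 0.0144
grip_force: 59.2
```

Call:
{"api": "step_arm", "payload": {"moves": [[[0.8,1.5,0],[0,0,0],0],[[0.8,1.5,0],[0,0,0],0],[[0.8,1.5,0],[0,0,0],0]]}}

```text
clock: 5.2
tcp_pos: [0.666, 0.1401, 0.1295]
orientation: [-0.003, 0.032, 0.999, 0.0]
wrist_force: [-0.9, -0.3, -2.1]
finger_gap: 0.0144
grip_force: 59.2
```

Call:
{"api": "step_arm", "payload": {"moves": [[[0,0,3],[0,0,0],0],[[0,0,6],[0,0,0],0],[[0,0,9],[0,0,0],0],[[0,0,9],[0,0,0],0]]}}

```text
clock: 5.53
tcp_pos: [0.6674, 0.1401, 0.1223]
orientation: [-0.001, 0.032, 0.999, 0.0]
wrist_force: [0.2, -0.3, -1.5]
finger_gap: 0.0142
grip_force: 59.6
```

Call:
{"api": "step_arm", "payload": {"moves": [[[0.6,0,1],[0,0,0],0],[[0.6,0,2],[0,0,0],0],[[0.6,0,3],[0,0,0],0],[[0.6,0,3],[0,0,0],0]]}}

```text
clock: 5.87
tcp_pos: [0.6671, 0.14, 0.12]
orientation: [-0.0, 0.032, 0.999, 0.0]
wrist_force: [0.7, -1.0, 10.9]
finger_gap: 0.0139
grip_force: 61.0
```

Call:
{"api": "step_arm", "payload": {"moves": [[[0,0,-0.5],[0,0,0.12],0],[[0,0,-0.5],[0,0,0.24],0],[[0,0,-0.5],[0,0,0.36],0],[[0,0,-0.5],[0,0,0.45],0],[[0,0,-0.5],[0,0,0.45],0]], "grip_force": 100}}

```text
clock: 6.28
tcp_pos: [0.6673, 0.1394, 0.1201]
orientation: [-0.0, 0.256, 0.967, -0.0]
wrist_force: [1.1, -2.3, 9.3]
finger_gap: 0.0134
grip_force: 97.7
```

```bash
python3 -c "
from h import *
s=telemetry.get_state();print(s['ft_torque'],s['wrist_force'],tool()[0],s['joint_pos'].round(3))
y=tool()[1].as_matrix()[:,1];print(np.degrees(np.arctan2(y[1],y[0])))"
```

```text
[-0.56882733 -0.33455557  0.63649346] [ 1.10443799 -2.32086971  9.30431265] [0.66725128 0.13938499 0.12009744] [ 8.900e-02  5.680e-01  1.640e-01  1.168e+00 -1.000e-03  6.060e-01]
60.33875403345352
```

Call:
{"api": "step_arm", "payload": {"moves": [[[0,0,0],[0,0,-0.12],0],[[0,0,0],[0,0,-0.24],0],[[0,0,0],[0,0,-0.36],0],[[0,0,0],[0,0,-0.48],0],[[0,0,0],[0,0,-0.55],0],[[0,0,0],[0,0,-0.55],0]]}}

```text
clock: 6.78
tcp_pos: [0.6675, 0.14, 0.1201]
orientation: [0.0, -0.019, 1.0, 0.0]
wrist_force: [2.8, -0.7, 9.3]
finger_gap: 0.0133
grip_force: 97.7
```

```bash
python3 -c "
from h import *
s=telemetry.get_state();print(s['ft_torque'],s['wrist_force'],tool()[0],s['joint_pos'].round(3))
y=tool()[1].as_matrix()[:,1];print(np.degrees(np.arctan2(y[1],y[0])))"
```

```text
[-0.06576077 -0.49461257 -0.00964345] [ 2.77897444 -0.738976    9.29908785] [0.66749017 0.14002811 0.12011187] [8.900e-02 5.680e-01 1.640e-01 1.167e+00 1.000e-03 5.100e-02]
92.17479556724105
```

Call:
{"api": "step_arm", "payload": {"moves": [[[0,0,0],[0,0,0.1],0],[[0,0,-5],[0,0,0.1],0],[[0,0,-10],[0,0,0.1],0],[[0,0,-30],[0,0,0.1],0],[[0,0,-60],[0,0,0.1],0],[[0,0,-65],[0,0,0.1],0],[[0,0,-65],[0,0,0.1],0]], "grip_force": 60}}

```text
clock: 7.37
tcp_pos: [0.6664, 0.1402, 0.1843]
orientation: [-0.002, 0.032, 0.999, 0.0]
wrist_force: [0.1, 0.7, -2.1]
finger_gap: 0.0133
grip_force: 96.1
```

```bash
cat >> h.py <<'E'
def line():
    im=imaging.read_camera("wrist"); g=im[205:250,295:346].astype(int).sum(2)
    np.save("last.npy",im); pts=[]
    for y in range(13,32):  # rows 218..236
        row=g[y]; m=row<row.mean()*.72; x=np.where(m)[0]
        if len(x): pts.append((y+205,x.mean()+295,len(x)))
    pts=np.array(pts); c=np.polyfit(pts[:,0],pts[:,1],1); print("line slope",c[0].round(3),"n",len(pts), pts[::4].round(1).tolist())
E
python3 - <<'E'
from h import *
s=telemetry.get_state();print(s['wrist_force'],tool()[0])
line(); cv2.imwrite("pics/w3.png",cv2.resize(np.load("last.npy")[90:290,220:420,::-1],None,fx=2,fy=2))
go(.568,.368,.17,83.2)
E
```

```text
[ 0.0953208   0.67894783 -2.06781969] [0.66638277 0.14021781 0.18432326]
line slope 0.0 n 19 [[218.0, 320.0, 7.0], [222.0, 320.0, 7.0], [226.0, 320.0, 7.0], [230.0, 320.0, 7.0], [234.0, 320.0, 7.0]]
shift [111.7 221.2  13.1] turn [ 0.    -0.006  0.055] rows>=6.0
```

View pics/w3.png

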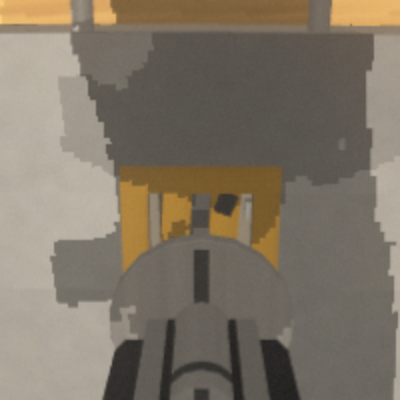

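The key's line is still parallel to the tool and the slot is still along x, so the key didn't slip. This is a wrong key, so it goes back to its slot.

Call:
{"api": "step_arm", "payload": {"moves": [[[112,221,0],[0,-0.006,0.055],0],[[112,221,0],[0,-0.006,0.055],0],[[112,221,0],[0,-0.006,0.055],0],[[112,221,0],[0,-0.006,0.055],0],[[112,221,0],[0,-0.006,0.055],0],[[112,221,0],[0,-0.006,0.055],0],[[112,221,0],[0,-0.006,0.055],0],[[112,221,0],[0,-0.006,0.055],0]]}}

```text
clock: 8.08
tcp_pos: [0.5652, 0.3698, 0.1805]
orientation: [-0.002, 0.057, 0.998, -0.001]
wrist_force: [0.3, 0.0, -2.7]
finger_gap: 0.0136
grip_force: 96.3
```

Call:
{"api": "step_arm", "payload": {"moves": [[[0,0,0],[0,0,0],0],[[0,0,0],[0,0,0],0],[[0,0,0],[0,0,0],0]]}}

```text
clock: 8.33
tcp_pos: [0.5685, 0.3663, 0.1825]
orientation: [-0.001, 0.061, 0.998, -0.0]
wrist_force: [-0.6, 0.2, -2.5]
finger_gap: 0.0133
grip_force: 96.3
```

```bash
python3 - <<'E'
from h import *
print(tool()[0]); go(.568,.368,.105,83.2)
E
```

```text
[0.56850034 0.36626245 0.18245506]
shift [ 0.6  1.7 77.5] turn [-0.001 -0.001 -0.003] rows>=1.9
```

Call:
{"api": "step_arm", "payload": {"moves": [[[0.6,1.7,35],[0,0,0],0],[[0.6,1.7,65],[0,0,0],0],[[0.6,1.7,77],[0,0,0],0],[[0.6,1.7,77],[0,0,0],0],[[0.6,1.7,77],[0,0,0],0]]}}

```text
clock: 8.75
tcp_pos: [0.5678, 0.3681, 0.1056]
orientation: [-0.001, 0.061, 0.998, -0.001]
wrist_force: [0.7, 0.7, -1.6]
finger_gap: 0.0135
grip_force: 96.4
```

Call:
{"api": "step_arm", "payload": {"moves": [[[0,0,10],[0,0,0],0],[[0,0,20],[0,0,0],0],[[0,0,30],[0,0,0],0],[[0,0,37],[0,0,0],0],[[0,0,39],[0,0,0],0],[[0,0,39],[0,0,0],0]]}}

```text
clock: 9.25
tcp_pos: [0.567, 0.3694, 0.0662]
orientation: [-0.001, 0.06, 0.998, -0.0]
wrist_force: [0.3, 0.4, -2.8]
finger_gap: 0.013
grip_force: 96.9
```

Call:
{"api": "step_arm", "payload": {"moves": [[[0,0,0],[0,0,0],60],[[0,0,0],[0,0,0],60],[[0,0,0],[0,0,0],60],[[0,0,-20],[0,0,0],60],[[0,0,-50],[0,0,0],60],[[0,0,-55],[0,0,0],60],[[0,0,-55],[0,0,0],60]]}}

```text
clock: 9.83
tcp_pos: [0.57, 0.3708, 0.1263]
orientation: [0.003, 0.06, 0.998, 0.002]
wrist_force: [-0.3, -1.0, 0.3]
finger_gap: 0.06
grip_force: 0.0
```

```bash
python3 - <<'E'
from h import *
print(tool()[0]); go(.5063,.3755,.12,83.2)
E
```

```text
[0.57004608 0.37075505 0.12630782]
shift [63.9 -2.9  5.9] turn [ 0.004  0.006 -0.001] rows>=1.5
```

Call:
{"api": "step_arm", "payload": {"moves": [[[64,-2.5,0],[0.004,0.006,0],60],[[64,-2.5,0],[0.004,0.006,0],60],[[64,-2.5,20],[0.004,0.006,0],60],[[64,-2.5,45],[0.004,0.006,0],60],[[64,-2.5,60],[0.004,0.006,0],60],[[64,-2.5,60],[0.004,0.006,0],60],[[64,-2.5,60],[0.004,0.006,0],60]]}}

```text
clock: 10.42
tcp_pos: [0.5028, 0.3741, 0.061]
orientation: [-0.004, 0.06, 0.998, -0.003]
wrist_force: [0.6, -0.4, 0.1]
finger_gap: 0.0603
grip_force: 0.0
```

Call:
{"api": "step_arm", "payload": {"moves": [[[0,0,0],[0,0,0],0],[[0,0,0],[0,0,0],0],[[0,0,0],[0,0,0],0],[[0,0,0],[0,0,0],0],[[0,0,0],[0,0,0],0],[[0,0,0],[0,0,0],0],[[0,0,0],[0,0,0],0]], "grip_force": 90}}

```text
clock: 11.0
tcp_pos: [0.5048, 0.3751, 0.0637]
orientation: [-0.002, 0.06, 0.998, -0.001]
wrist_force: [-0.4, -0.5, 5.5]
finger_gap: 0.0135
grip_force: 87.7
```

Call:
{"api": "step_arm", "payload": {"moves": [[[0,0,-35],[0,0,0],0],[[0,0,-70],[0,0,0],0],[[0,0,-105],[0,0,0],0],[[0,0,-120],[0,0,0],0],[[0,0,-120],[0,0,0],0]]}}

```text
clock: 11.42
tcp_pos: [0.5068, 0.3764, 0.187]
orientation: [0.0, 0.06, 0.998, 0.0]
wrist_force: [-0.0, -0.1, -2.1]
finger_gap: 0.0135
grip_force: 89.1
```

```bash
python3 - <<'E'
from h import *
print(tool()[0]); line(); go(.6665,.14,.187,86.5)
E
```

```text
[0.50680808 0.37635794 0.18700295]
line slope 0.01 n 18 [[219.0, 319.0, 1.0], [223.0, 321.5, 8.0], [227.0, 321.0, 7.0], [231.0, 321.0, 7.0], [235.0, 321.0, 7.0]]
shift [-187.8 -214.8   -3.1] turn [-0.002 -0.003 -0.059] rows>=6.8
```

Call:
{"api": "step_arm", "payload": {"moves": [[[-188,-215,-3],[-0.002,-0.003,-0.059],0],[[-188,-215,-3],[-0.002,-0.003,-0.059],0],[[-188,-215,-3],[-0.002,-0.003,-0.059],0],[[-188,-215,-3],[-0.002,-0.003,-0.059],0],[[-188,-215,-3],[-0.002,-0.003,-0.059],0],[[-188,-215,-3],[-0.002,-0.003,-0.059],0],[[-188,-215,-3],[-0.002,-0.003,-0.059],0],[[-188,-215,-3],[-0.002,-0.003,-0.059],0]]}}

```text
clock: 12.13
tcp_pos: [0.6681, 0.1322, 0.181]
orientation: [-0.003, 0.034, 0.999, -0.002]
wrist_force: [0.5, 1.0, -3.1]
finger_gap: 0.0134
grip_force: 89.1
```

Call:
{"api": "step_arm", "payload": {"moves": [[[0,0,0],[0,0,0],0],[[0,0,0],[0,0,0],0],[[0,0,0],[0,0,0],0],[[0,0,0],[0,0,0],0]]}}

```text
clock: 12.47
tcp_pos: [0.6645, 0.1407, 0.1843]
orientation: [-0.002, 0.029, 1.0, -0.001]
wrist_force: [-0.1, -0.5, -3.0]
finger_gap: 0.0136
grip_force: 89.1
```

```bash
python3 - <<'E'
from h import *
print(tool()[0]); go(.667,.1401,.135,86.5)
E
```

```text
[0.66447506 0.14066007 0.18433724]
shift [-2.8 -0.3 49.3] turn [-0.002 -0.005  0.002] rows>=1.2
```

Call:
{"api": "step_arm", "payload": {"moves": [[[-2.8,-0.3,10],[0,-0.005,0],0],[[-2.8,-0.3,25],[0,-0.005,0],0],[[-2.8,-0.3,40],[0,-0.005,0],0],[[-2.8,-0.3,49],[0,-0.005,0],0],[[-2.8,-0.3,49],[0,-0.005,0],0],[[-2.8,-0.3,49],[0,-0.005,0],0]]}}

```text
clock: 12.97
tcp_pos: [0.6675, 0.1394, 0.1358]
orientation: [0.0, 0.03, 1.0, -0.001]
wrist_force: [0.1, -0.0, -3.0]
finger_gap: 0.0134
grip_force: 89.1
```

```bash
python3 - <<'E'
from h import *
print(tool()[0],telemetry.get_state()['wrist_force']); go(.667,.1401,.119,86.5)
E
```

```text
[0.66747142 0.13944967 0.13578575] [ 0.07597154 -0.01260843 -3.01772478]
shift [ 0.5  0.7 16.8] turn [-0.002  0.001  0.002] rows>=0.4
```

Call:
{"api": "step_arm", "payload": {"moves": [[[0.3,0.7,4],[0,0,0],0],[[0.3,0.7,8],[0,0,0],0],[[0.3,0.7,12],[0,0,0],0],[[0.3,0.7,15],[0,0,0],0],[[0.3,0.7,17],[0,0,0],0],[[0.3,0.7,18],[0,0,0],0],[[0.3,0.7,18],[0,0,0],0]]}}

```text
clock: 13.55
tcp_pos: [0.6693, 0.1395, 0.123]
orientation: [0.004, 0.03, 1.0, -0.001]
wrist_force: [-6.0, -1.1, 17.3]
finger_gap: 0.0136
grip_force: 91.6
```

Call:
{"api": "step_arm", "payload": {"moves": [[[0,0,-7],[0,0,0],0],[[0,0,-7],[0,0,0],0],[[0,0,-7],[0,0,0],0]]}}

```text
clock: 13.8
tcp_pos: [0.6684, 0.1392, 0.1253]
orientation: [0.001, 0.03, 1.0, -0.001]
wrist_force: [0.1, -0.8, -2.6]
finger_gap: 0.0135
grip_force: 89.8
```

```bash
python3 - <<'E'
from h import *
print(tool()[0],telemetry.get_state()['wrist_force']);line(); im=np.load("last.npy")
print(im[195:225,322].mean(1).round(0).tolist())
go(.666,.1401,.119,86.5)
E
```

```text
[0.66836983 0.1392435  0.12527196] [ 0.05939078 -0.84428385 -2.61187558]
line slope -0.002 n 18 [[219.0, 320.0, 3.0], [223.0, 321.5, 8.0], [227.0, 321.0, 7.0], [231.0, 321.0, 7.0], [235.0, 321.0, 7.0]]
[83.0, 77.0, 83.0, 79.0, 81.0, 81.0, 79.0, 83.0, 83.0, 82.0, 84.0, 83.0, 84.0, 80.0, 81.0, 85.0, 92.0, 93.0, 98.0, 105.0, 103.0, 102.0, 102.0, 99.0, 72.0, 52.0, 50.0, 52.0, 50.0, 49.0]
shift [2.  0.8 5.6] turn [-0.002  0.002  0.   ] rows>=0.1
```

Call:
{"api": "step_arm", "payload": {"moves": [[[3,0.8,0],[0,0,0],0],[[3,0.8,0],[0,0,0],0],[[3,0.8,3],[0,0,0],0],[[3,0.8,5],[0,0,0],0],[[3,0.8,7],[0,0,0],0],[[3,0.8,7],[0,0,0],0]]}}

```text
clock: 14.35
tcp_pos: [0.6654, 0.1403, 0.1188]
orientation: [0.001, 0.03, 1.0, -0.001]
wrist_force: [0.3, -0.8, 3.7]
finger_gap: 0.0135
grip_force: 90.3
```

Call:
{"api": "step_arm", "payload": {"moves": [[[0,0,0.3],[0,0,0.12],0],[[0,0,0.3],[0,0,0.24],0],[[0,0,0.3],[0,0,0.36],0],[[0,0,0.3],[0,0,0.45],0],[[0,0,0.3],[0,0,0.45],0]]}}

```text
clock: 14.77
tcp_pos: [0.6658, 0.1402, 0.1188]
orientation: [0.002, 0.253, 0.967, -0.001]
wrist_force: [0.8, -1.4, 5.1]
finger_gap: 0.0139
grip_force: 90.0
```

```bash
cat >> h.py <<'E'
def st():
    s=telemetry.get_state();y=tool()[1].as_matrix()[:,1]
    print(s['clock'],'T',s['ft_torque'].round(2),'F',s['wrist_force'].round(1),tool()[0].round(4),'psi',np.degrees(np.arctan2(y[1],y[0])).round(1),'j',s['joint_pos'].round(2),s['finger_gap'].round(4))
E
python3 -c "
from h import *
st()"
```

```text
Traceback (most recent call last):
  File "h.py", line 35, in st
    print(s['clock'],'T',s['ft_torque'].round(2),'F',s['wrist_force'].round(1),tool()[0].round(4),'psi',np.degrees(np.arctan2(y[1],y[0])).round(1),'j',s['joint_pos'].round(2),s['finger_gap'].round(4))
                                                                                                                                                                               ^^^^^^^^^^^^^^^^^^^^^
AttributeError: 'float' object has no attribute 'round'
```

```bash
sed -i "s/,s\['finger_gap'\].round(4))/,round(s['finger_gap'],4))/" h.py; python3 -c "
from h import *
st()"
```

```text
14.7667 T [-0.31  0.03  0.8 ] F [ 0.8 -1.4  5.1] [0.6658 0.1402 0.1188] psi 60.7 j [ 0.09  0.56  0.15  1.16 -0.    0.6 ] 0.0139
```

Blocked again (0.8 N m), so the third key is the one. I'm returning this key to the middle slot.

Call:
{"api": "step_arm", "payload": {"moves": [[[0,0,0],[0,0,-0.12],0],[[0,0,0],[0,0,-0.24],0],[[0,0,0],[0,0,-0.36],0],[[0,0,0],[0,0,-0.48],0],[[0,0,0],[0,0,-0.55],0],[[0,0,0],[0,0,-0.55],0],[[0,0,0],[0,0,-0.45],0],[[0,0,-2],[0,0,-0.45],0]]}}

```text
clock: 15.43
tcp_pos: [0.665, 0.1401, 0.1195]
orientation: [0.001, 0.032, 0.999, -0.001]
wrist_force: [1.5, -0.5, -3.8]
finger_gap: 0.0132
grip_force: 89.0
```

Call:
{"api": "step_arm", "payload": {"moves": [[[0,0,-5],[0,0,0],0],[[0,0,-20],[0,0,0],0],[[0,0,-45],[0,0,0],0],[[0,0,-65],[0,0,0],0],[[0,0,-65],[0,0,0],0],[[0,0,-65],[0,0,0],0]]}}

```text
clock: 15.93
tcp_pos: [0.6653, 0.1407, 0.1852]
orientation: [0.002, 0.03, 1.0, -0.001]
wrist_force: [0.4, 0.6, -2.9]
finger_gap: 0.0132
grip_force: 89.0
```

```bash
python3 -c "
from h import *
st();line();go(.505,.3755,.185,83.2)"
```

```text
15.9333 T [-0.02  0.05 -0.  ] F [ 0.4  0.6 -2.9] [0.6653 0.1407 0.1852] psi 86.6 j [ 0.09  0.53  0.27  1.3  -0.    0.15] 0.0132
line slope 0.025 n 18 [[219.0, 319.5, 2.0], [223.0, 321.0, 7.0], [227.0, 321.0, 7.0], [231.0, 321.0, 7.0], [235.0, 321.0, 7.0]]
shift [173.2 224.9  -1.8] turn [-0.002  0.001  0.059] rows>=6.8
```

Call:
{"api": "step_arm", "payload": {"moves": [[[173,225,-2],[-0.002,0,0.059],0],[[173,225,-2],[-0.002,0,0.059],0],[[173,225,-2],[-0.002,0,0.059],0],[[173,225,-2],[-0.002,0,0.059],0],[[173,225,-2],[-0.002,0,0.059],0],[[173,225,-2],[-0.002,0,0.059],0],[[173,225,-2],[-0.002,0,0.059],0],[[173,225,-2],[-0.002,0,0.059],0]]}}

```text
clock: 16.65
tcp_pos: [0.5002, 0.3801, 0.1836]
orientation: [-0.002, 0.056, 0.998, 0.0]
wrist_force: [0.2, -0.3, -3.1]
finger_gap: 0.0134
grip_force: 89.1
```

Call:
{"api": "step_arm", "payload": {"moves": [[[0,0,0],[0,0,0],0],[[0,0,0],[0,0,0],0],[[0,0,0],[0,0,0],0],[[0,0,0],[0,0,0],0]]}}

```text
clock: 16.98
tcp_pos: [0.5065, 0.3742, 0.1852]
orientation: [0.001, 0.061, 0.998, -0.0]
wrist_force: [0.1, 0.3, -2.6]
finger_gap: 0.0136
grip_force: 89.1
```

```bash
python3 - <<'E'
from h import *
st(); go(.505,.3755,.105,83.2)
E
```

```text
16.9833 T [0.   0.02 0.01] F [ 0.1  0.3 -2.6] [0.5065 0.3742 0.1852] psi 83.0 j [ 0.51  0.44  0.11  1.25 -0.    0.63] 0.0136
shift [ 1.8  1.1 80.2] turn [-0.001  0.001 -0.003] rows>=1.9
```

Call:
{"api": "step_arm", "payload": {"moves": [[[1.5,1,35],[0,0,0],0],[[1.5,1,65],[0,0,0],0],[[1.5,1,80],[0,0,0],0],[[1.5,1,80],[0,0,0],0],[[1.5,1,80],[0,0,0],0]]}}

```text
clock: 17.4
tcp_pos: [0.5048, 0.3754, 0.1051]
orientation: [-0.0, 0.061, 0.998, -0.001]
wrist_force: [0.2, -0.2, -1.8]
finger_gap: 0.0135
grip_force: 89.1
```

Call:
{"api": "step_arm", "payload": {"moves": [[[0,0,10],[0,0,0],0],[[0,0,20],[0,0,0],0],[[0,0,30],[0,0,0],0],[[0,0,37],[0,0,0],0],[[0,0,40],[0,0,0],0],[[0,0,40],[0,0,0],0]]}}

```text
clock: 17.9
tcp_pos: [0.504, 0.3764, 0.0647]
orientation: [0.0, 0.06, 0.998, -0.0]
wrist_force: [0.2, 0.1, -2.8]
finger_gap: 0.0135
grip_force: 89.1
```

Call:
{"api": "step_arm", "payload": {"moves": [[[0,0,0],[0,0,0],60],[[0,0,0],[0,0,0],60],[[0,0,0],[0,0,0],60],[[0,0,-20],[0,0,0],60],[[0,0,-50],[0,0,0],60],[[0,0,-55],[0,0,0],60],[[0,0,-55],[0,0,0],60]]}}

```text
clock: 18.48
tcp_pos: [0.5069, 0.378, 0.1247]
orientation: [0.004, 0.06, 0.998, 0.002]
wrist_force: [-0.6, -1.4, 0.0]
finger_gap: 0.06
grip_force: 0.0
```

```bash
python3 - <<'E'
from h import *
st(); go(.446,.383,.064,83.2)
E
```

```text
18.4833 T [-0.02 -0.05  0.02] F [-0.6 -1.4  0. ] [0.5069 0.378  0.1247] psi 83.1 j [ 0.51  0.46  0.    1.1  -0.    0.63] 0.06
shift [61.5 -2.6 60.2] turn [ 0.004  0.008 -0.001] rows>=2.1
```

Call:
{"api": "step_arm", "payload": {"moves": [[[60,-2,0],[0.004,0.008,0],60],[[60,-2,0],[0.004,0.008,0],60],[[60,-2,20],[0.004,0.008,0],60],[[60,-2,45],[0.004,0.008,0],60],[[60,-2,60],[0.004,0.008,0],60],[[60,-2,60],[0.004,0.008,0],60],[[60,-2,60],[0.004,0.008,0],60],[[60,-2,60],[0.004,0.008,0],60]]}}

```text
clock: 19.15
tcp_pos: [0.4454, 0.3821, 0.0614]
orientation: [-0.003, 0.06, 0.998, -0.001]
wrist_force: [0.5, 0.0, 0.3]
finger_gap: 0.0601
grip_force: 0.0
```

Call:
{"api": "step_arm", "payload": {"moves": [[[0,0,0],[0,0,0],0],[[0,0,0],[0,0,0],0],[[0,0,0],[0,0,0],0],[[0,0,0],[0,0,0],0],[[0,0,0],[0,0,0],0],[[0,0,0],[0,0,0],0],[[0,0,0],[0,0,0],0]], "grip_force": 110}}

```text
clock: 19.73
tcp_pos: [0.4456, 0.3823, 0.062]
orientation: [-0.002, 0.06, 0.998, -0.001]
wrist_force: [-0.9, -1.2, 6.3]
finger_gap: 0.0134
grip_force: 107.2
```

Call:
{"api": "step_arm", "payload": {"moves": [[[0,0,-35],[0,0,0],0],[[0,0,-70],[0,0,0],0],[[0,0,-105],[0,0,0],0],[[0,0,-120],[0,0,0],0],[[0,0,-120],[0,0,0],0]]}}

```text
clock: 20.15
tcp_pos: [0.4479, 0.3836, 0.1852]
orientation: [-0.0, 0.06, 0.998, 0.001]
wrist_force: [-0.2, -0.0, -2.9]
finger_gap: 0.0129
grip_force: 109.1
```

```bash
python3 - <<'E'
from h import *
st(); line();im=np.load("last.npy")
print(im[195:225,334].mean(1).round(0).tolist()); go(.6665,.14,.187,86.5)
E
```

```text
20.15 T [ 0.02 -0.04 -0.02] F [-0.2 -0.  -2.9] [0.4479 0.3836 0.1852] psi 83.1 j [ 0.57  0.36 -0.    1.21  0.    0.69] 0.0129
line slope 0.042 n 19 [[218.0, 319.5, 8.0], [222.0, 319.5, 8.0], [226.0, 319.5, 8.0], [230.0, 319.5, 8.0], [234.0, 320.0, 7.0]]
[39.0, 39.0, 41.0, 41.0, 36.0, 40.0, 42.0, 42.0, 37.0, 40.0, 40.0, 44.0, 41.0, 38.0, 52.0, 73.0, 72.0, 74.0, 80.0, 78.0, 75.0, 77.0, 78.0, 78.0, 77.0, 79.0, 77.0, 80.0, 77.0, 79.0]
shift [-247.1 -214.9   -5.1] turn [-0.001 -0.003 -0.059] rows>=7.9
```

Call:
{"api": "step_arm", "payload": {"moves": [[[-247,-215,-5],[-0.001,-0.003,-0.059],0],[[-247,-215,-5],[-0.001,-0.003,-0.059],0],[[-247,-215,-5],[-0.001,-0.003,-0.059],0],[[-247,-215,-5],[-0.001,-0.003,-0.059],0],[[-247,-215,-5],[-0.001,-0.003,-0.059],0],[[-247,-215,-5],[-0.001,-0.003,-0.059],0],[[-247,-215,-5],[-0.001,-0.003,-0.059],0],[[-247,-215,-5],[-0.001,-0.003,-0.059],0]]}}

```text
clock: 20.87
tcp_pos: [0.6655, 0.1366, 0.1816]
orientation: [-0.004, 0.031, 1.0, -0.002]
wrist_force: [0.1, -0.4, -2.7]
finger_gap: 0.0133
grip_force: 108.9
```

Call:
{"api": "step_arm", "payload": {"moves": [[[0,0,0],[0,0,0],0],[[0,0,0],[0,0,0],0],[[0,0,0],[0,0,0],0],[[0,0,0],[0,0,0],0],[[0,0,0],[0,0,0],0]]}}

```text
clock: 21.28
tcp_pos: [0.6641, 0.1406, 0.1845]
orientation: [-0.002, 0.029, 1.0, -0.001]
wrist_force: [-0.6, 0.9, -2.8]
finger_gap: 0.0133
grip_force: 108.9
```

```bash
python3 - <<'E'
from h import *
st(); go(.668,.1401,.135,86.5)
E
```

```text
21.2833 T [-0.01 -0.01  0.05] F [-0.6  0.9 -2.8] [0.6641 0.1406 0.1845] psi 86.6 j [ 0.09  0.54  0.28  1.31 -0.    0.15] 0.0133
shift [-4.2 -0.2 49.5] turn [-0.003 -0.005  0.002] rows>=1.2
```

Call:
{"api": "step_arm", "payload": {"moves": [[[-4,-0.2,10],[0,-0.004,0],0],[[-4,-0.2,25],[0,-0.004,0],0],[[-4,-0.2,40],[0,-0.004,0],0],[[-4,-0.2,50],[0,-0.004,0],0],[[-4,-0.2,52],[0,-0.004,0],0],[[-4,-0.2,52],[0,-0.004,0],0],[[-4,-0.2,52],[0,-0.004,0],0]]}}

```text
clock: 21.87
tcp_pos: [0.6693, 0.1391, 0.1336]
orientation: [0.001, 0.03, 1.0, -0.001]
wrist_force: [0.1, -0.1, -2.1]
finger_gap: 0.0133
grip_force: 109.0
```

```bash
python3 - <<'E'
from h import *
st(); go(.668,.1401,.117,86.5)
E
```

```text
21.8667 T [ 0.   -0.01 -0.01] F [ 0.1 -0.1 -2.1] [0.6693 0.1391 0.1336] psi 86.5 j [ 0.09  0.56  0.19  1.2  -0.    0.15] 0.0133
shift [ 1.4  1.  16.6] turn [-0.002  0.001  0.001] rows>=0.4
```

Call:
{"api": "step_arm", "payload": {"moves": [[[1.5,1,3],[0,0,0],0],[[1.5,1,6],[0,0,0],0],[[1.5,1,9],[0,0,0],0],[[1.5,1,12],[0,0,0],0],[[1.5,1,15],[0,0,0],0],[[1.5,1,17],[0,0,0],0],[[1.5,1,17],[0,0,0],0]]}}

```text
clock: 22.45
tcp_pos: [0.6679, 0.1397, 0.1171]
orientation: [0.001, 0.03, 1.0, -0.001]
wrist_force: [-1.5, -0.4, 2.8]
finger_gap: 0.0134
grip_force: 110.3
```

Home. Now turning the full 1.60 rad.

Call:
{"api": "step_arm", "payload": {"moves": [[[0,0,0.4],[0,0,0.12],0],[[0,0,0.4],[0,0,0.24],0],[[0,0,0.4],[0,0,0.36],0],[[0,0,0.4],[0,0,0.48],0],[[0,0,0.4],[0,0,0.56],0],[[0,0,0.4],[0,0,0.56],0]]}}

```text
clock: 22.95
tcp_pos: [0.668, 0.1391, 0.1171]
orientation: [0.001, 0.307, 0.952, -0.001]
wrist_force: [-3.3, -3.2, 6.0]
finger_gap: 0.0134
grip_force: 109.8
```

```bash
python3 -c "
from h import *
st()"
```

```text
22.95 T [-0.53  0.57  0.08] F [-3.3 -3.2  6. ] [0.668  0.1391 0.1171] psi 54.2 j [ 0.09  0.57  0.16  1.16 -0.    0.71] 0.0134
```

Call:
{"api": "step_arm", "payload": {"moves": [[[0,0,0],[0,0,0.12],0],[[0,0,0],[0,0,0.24],0],[[0,0,0],[0,0,0.36],0],[[0,0,0],[0,0,0.48],0],[[0,0,0],[0,0,0.6],0],[[0,0,0],[0,0,0.72],0],[[0,0,0],[0,0,0.84],0],[[0,0,0],[0,0,0.95],0]]}}

```text
clock: 23.62
tcp_pos: [0.6666, 0.1389, 0.1172]
orientation: [0.001, 0.709, 0.705, -0.002]
wrist_force: [-5.9, -2.8, 8.7]
finger_gap: 0.0131
grip_force: 110.2
```

Call:
{"api": "step_arm", "payload": {"moves": [[[0,0,0],[0,0,0.09],0],[[0,0,0],[0,0,0.1],0],[[0,0,0],[0,0,0.1],0]]}}

```text
clock: 23.87
tcp_pos: [0.6666, 0.1389, 0.1172]
orientation: [0.001, 0.742, 0.671, -0.002]
wrist_force: [-6.0, -3.0, 8.3]
finger_gap: 0.0132
grip_force: 110.2
```

```bash
python3 -c "
from h import *
st()"
```

```text
23.8667 T [-0.64  1.37  0.05] F [-6.  -3.   8.3] [0.6666 0.1389 0.1172] psi -5.7 j [ 0.09  0.57  0.16  1.16 -0.    1.76] 0.0132
```

Call:
{"api": "step_arm", "payload": {"moves": [[[0,0,0],[0,0,0.05],0],[[0,0,0],[0,0,0.05],0],[[0,0,0],[0,0,0.05],0]]}}

```text
clock: 24.12
tcp_pos: [0.6666, 0.1389, 0.1172]
orientation: [0.001, 0.758, 0.652, -0.001]
wrist_force: [-6.8, -4.7, 7.3]
finger_gap: 0.0133
grip_force: 110.3
```

```bash
python3 -c "
from h import *
st()"
```

```text
24.1167 T [-0.64  1.32  0.09] F [-6.8 -4.7  7.3] [0.6666 0.1389 0.1172] psi -8.6 j [ 0.09  0.57  0.16  1.16 -0.    1.81] 0.0133
```

Call:
{"api": "step_arm", "payload": {"moves": [[[0,0,0],[0,0,0],40],[[0,0,0],[0,0,0],40],[[0,0,-10],[0,0,0],40],[[0,0,-45],[0,0,0],40],[[0,0,-70],[0,0,0],40],[[0,0,-70],[0,0,0],40]]}}

```text
clock: 24.62
tcp_pos: [0.671, 0.1405, 0.1929]
orientation: [0.004, 0.758, 0.652, 0.004]
wrist_force: [1.5, 0.3, 1.5]
finger_gap: 0.0398
grip_force: 0.0
```

```bash
python3 -c "
from h import *
st();go(.559,.146,.17,-3.6)"
```

```text
24.6167 T [ 0.   -0.02 -0.01] F [1.5 0.3 1.5] [0.671  0.1405 0.1929] psi -8.6 j [ 0.09  0.54  0.29  1.32 -0.    1.81] 0.0398
shift [ -11.2 -111.8   21.7] turn [ 0.011  0.    -0.087] rows>=2.7
```

Call:
{"api": "step_arm", "payload": {"moves": [[[-11,-111,0],[0.008,0,-0.087],25],[[-11,-111,0],[0.008,0,-0.087],25],[[-11,-111,0],[0.008,0,-0.087],25],[[-11,-111,22],[0.008,0,-0.087],25],[[-11,-111,22],[0.008,0,-0.087],25],[[-11,-111,22],[0.008,0,-0.087],25]]}}

```text
clock: 25.12
tcp_pos: [0.556, 0.1457, 0.1636]
orientation: [-0.002, 0.729, 0.685, -0.003]
wrist_force: [0.5, -0.2, 0.4]
finger_gap: 0.0248
grip_force: 0.0
```

```bash
python3 - <<'E'
from h import *
st(); w=imaging.camera_params("wrist");im=imaging.read_camera("wrist"); np.save("w4.npy",w,allow_pickle=True)
cv2.imwrite("pics/w4.png",im[:,:,::-1])
for y in(.19,.17,.146,.12): print(proj(w,(.559+(.146-y)*.06,y,.093)).round(1))
E
```

```text
25.1167 T [ 0.02  0.01 -0.03] F [ 0.5 -0.2  0.4] [0.556  0.1457 0.1636] psi -3.6 j [ 0.12  0.35 -0.07  1.16 -0.    1.75] 0.0248
[317.  152.8]
[320.6 181.3]
[324.6 213.4]
[328.7 245.8]
```

View pics/w4.png

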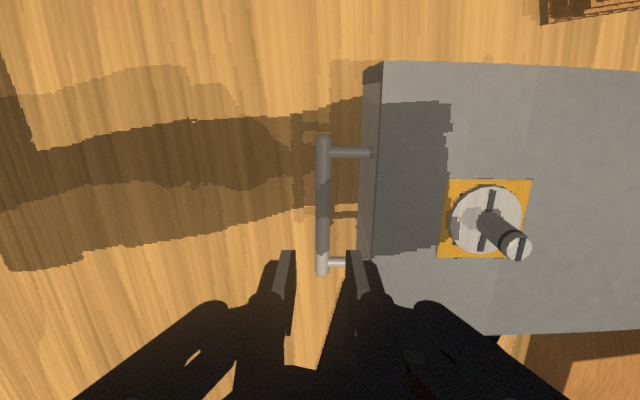

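The bar runs from (323,135) to (322,275). The key stands turned in the lock at (488,220), its line about 90° from locked. The fingers straddle the bar's line.

```bash
python3 - <<'E'
from h import *
w=np.load("w4.npy",allow_pickle=True).item()
a=[onz(w,u,.09) for u in((323,137),(323,205),(322,273))]; print(a, np.degrees(np.arctan2(a[0][0]-a[2][0],a[0][1]-a[2][1])))
m=a[1]; go(m[0],m[1],.069,-3.6)
E
```

```text
[array([0.56095066, 0.19990995, 0.09      ]), array([0.55814329, 0.15138604, 0.09      ]), array([0.55411534, 0.09506636, 0.09      ])] 3.730144042737033
shift [ 6.   1.4 95.2] turn [-0.007  0.002 -0.   ] rows>=2.3
```

Call:
{"api": "step_arm", "payload": {"moves": [[[3,1.5,20],[-0.005,0,0],25],[[3,1.5,40],[-0.005,0,0],25],[[3,1.5,60],[-0.005,0,0],25],[[3,1.5,80],[-0.005,0,0],25],[[3,1.5,95],[-0.005,0,0],25],[[3,1.5,95],[-0.005,0,0],25],[[3,1.5,95],[-0.005,0,0],25]]}}

```text
clock: 25.75
tcp_pos: [0.558, 0.1482, 0.0685]
orientation: [-0.0, 0.729, 0.684, -0.002]
wrist_force: [-0.4, -0.0, 0.5]
finger_gap: 0.025
grip_force: 0.0
```

Call:
{"api": "step_arm", "payload": {"moves": [[[0,0,0],[0,0,0],0],[[0,0,0],[0,0,0],0],[[0,0,0],[0,0,0],0],[[0,0,0],[0,0,0],0],[[0,0,0],[0,0,0],0]], "grip_force": 40}}

```text
clock: 26.17
tcp_pos: [0.5571, 0.1485, 0.0699]
orientation: [-0.0, 0.729, 0.685, -0.001]
wrist_force: [-5.2, 1.1, 5.5]
finger_gap: 0.0098
grip_force: 39.6
```

```bash
python3 -c "
from h import *
st()"
```

```text
26.1667 T [ 0.05  1.09 -0.07] F [-5.2  1.1  5.5] [0.5571 0.1485 0.0699] psi -3.6 j [ 0.12  0.41 -0.22  0.94 -0.    1.76] 0.0098
```

Call:
{"api": "step_arm", "payload": {"moves": [[[0,-20,0],[0,0,0],0],[[0,-45,0],[0,0,0],0],[[0,-70,0],[0,0,0],0],[[0,-95,0],[0,0,0],0],[[0,-120,0],[0,0,0],0],[[0,-145,0],[0,0,0],0],[[0,-160,0],[0,0,0],0],[[0,-165,0],[0,0,0],0]]}}

```text
clock: 26.83
tcp_pos: [0.3923, 0.1596, 0.07]
orientation: [0.0, 0.729, 0.685, 0.0]
wrist_force: [8.9, 0.9, -14.5]
finger_gap: 0.009
grip_force: 39.6
```

Call:
{"api": "step_arm", "payload": {"moves": [[[0,0,0],[0,0,0],0],[[0,0,0],[0,0,0],0],[[0,0,0],[0,0,0],0]]}}

```text
clock: 27.08
tcp_pos: [0.3944, 0.1594, 0.0699]
orientation: [0.0, 0.729, 0.685, -0.0]
wrist_force: [-0.2, 4.1, 3.6]
finger_gap: 0.0093
grip_force: 41.2
```

```bash
python3 -c "
from h import *
st()"
```

```text
27.0833 T [ 0.83  0.11 -0.01] F [-0.2  4.1  3.6] [0.3944 0.1594 0.0699] psi -3.6 j [ 0.2   0.15 -0.59  0.83 -0.    1.83] 0.0093
```

Call:
{"api": "step_arm", "payload": {"moves": [[[0,0,0],[0,0,0],22],[[0,0,0],[0,0,0],22],[[0,0,0],[0,0,0],22],[[0,0,-20],[0,0,0],22],[[0,0,-60],[0,0,0],30],[[0,0,-100],[0,0,0],60],[[0,0,-120],[0,0,0],60],[[0,0,-120],[0,0,0],60]]}}

```text
clock: 27.75
tcp_pos: [0.3963, 0.1592, 0.1938]
orientation: [0.002, 0.729, 0.684, 0.002]
wrist_force: [1.0, 0.1, 0.2]
finger_gap: 0.0598
grip_force: 0.0
```

```bash
python3 -c "
from h import *
st();go(.49,.153,.2,86.3)"
```

```text
27.75 T [-0.01 -0.06 -0.01] F [1.  0.1 0.2] [0.3963 0.1592 0.1938] psi -3.6 j [ 0.2   0.04 -0.38  1.14 -0.    1.83] 0.0598
shift [-0.3 94.  -5.6] turn [ 0.005  0.005 -1.57 ] rows>=12.6
```

Call:
{"api": "step_arm", "payload": {"moves": [[[0,25,-6],[0,0,-0.12],70],[[0,50,-6],[0,0,-0.24],70],[[0,75,-6],[0,0,-0.36],70],[[0,94,-6],[0,0,-0.48],70],[[0,94,-6],[0,0,-0.6],70],[[0,94,-6],[0,0,-0.72],70],[[0,94,-6],[0,0,-0.84],70],[[0,94,-6],[0,0,-0.96],70]]}}

```text
clock: 28.42
tcp_pos: [0.4865, 0.1525, 0.1933]
orientation: [-0.002, 0.328, 0.945, -0.002]
wrist_force: [-0.4, -0.1, 0.2]
finger_gap: 0.0699
grip_force: 0.0
```

Call:
{"api": "step_arm", "payload": {"moves": [[[0,0,0],[0,0,-0.12],70],[[0,0,0],[0,0,-0.24],70],[[0,0,0],[0,0,-0.36],70],[[0,0,0],[0,0,-0.48],70],[[0,0,0],[0,0,-0.6],70],[[0,0,0],[0,0,-0.61],70],[[0,0,0],[0,0,-0.61],70]]}}

```text
clock: 29.0
tcp_pos: [0.4865, 0.1527, 0.1939]
orientation: [-0.002, 0.033, 0.999, -0.001]
wrist_force: [-0.3, -0.5, -0.5]
finger_gap: 0.0701
grip_force: 0.0
```

```bash
python3 - <<'E'
from h import *
st(); w=imaging.camera_params("wrist");im=imaging.read_camera("wrist"); np.save("w5.npy",w,allow_pickle=True)
cv2.imwrite("pics/w5.png",im[:,:,::-1])
print(proj(w,(.503,.153,.052)).round(1))
E
```

```text
29.0 T [-0.   -0.01 -0.02] F [-0.3 -0.5 -0.5] [0.4865 0.1527 0.1939] psi 86.2 j [ 0.15  0.21 -0.19  1.18 -0.    0.21] 0.0701
[321.7 202.9]
```

View pics/w5.png

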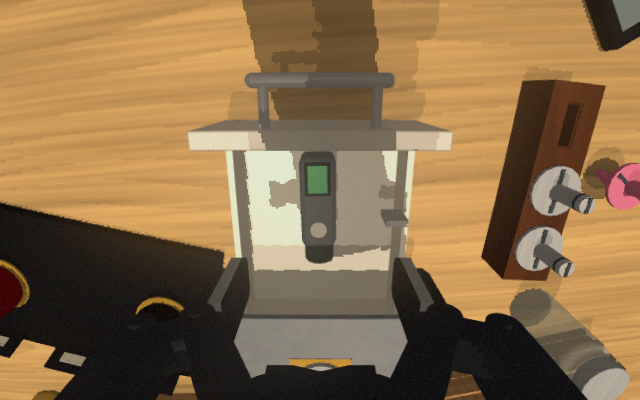

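The open drawer shows the thermometer from rear (318,152) to lens end (319,263), with the body/barrel step at y≈243. Two keys stand in the rack at (556,190) and (540,248).

```bash
python3 - <<'E'
from h import *
w=np.load("w5.npy",allow_pickle=True).item()
r_,b,l,s=onz(w,(318,152),.052),onz(w,(318.5,243),.052),onz(w,(318.5,262),.045),onz(w,(318,178),.052)
print(r_,b,l,np.linalg.norm(b-r_)); d=(b-r_)/np.linalg.norm(b-r_); c=(r_-0.0+d*.055+b-d*.035)/2; print(c,np.degrees(np.arctan2(d[1],d[0])))
go(c[0],c[1],.025,86.2)
E
```

```text
[0.45455163 0.15276846 0.052     ] [0.54469452 0.14721795 0.052     ] [0.569926   0.14547883 0.045     ] 0.09031362158350714
[0.50960417 0.14937862 0.052     ] -3.5235140315756186
shift [-23.8  -1.4 169. ] turn [-0.003 -0.003 -0.001] rows>=4.1
```

Call:
{"api": "step_arm", "payload": {"moves": [[[-22,-1.5,30],[-0.003,-0.003,0],58],[[-22,-1.5,60],[-0.003,-0.003,0],58],[[-22,-1.5,95],[-0.003,-0.003,0],58],[[-22,-1.5,130],[-0.003,-0.003,0],58],[[-22,-1.5,155],[-0.003,-0.003,0],58],[[-22,-1.5,171],[-0.003,-0.003,0],58],[[-22,-1.5,171],[-0.003,-0.003,0],58],[[-22,-1.5,171],[-0.003,-0.003,0],58]]}}

```text
clock: 29.72
tcp_pos: [0.5073, 0.1496, 0.023]
orientation: [-0.001, 0.033, 0.999, 0.0]
wrist_force: [-0.1, -0.3, -0.3]
finger_gap: 0.0577
grip_force: 0.0
```

```bash
python3 - <<'E'
from h import *
st(); go(.5096,.1494,.0225,86.4)
E
```

```text
29.7167 T [0.01 0.01 0.01] F [-0.1 -0.3 -0.3] [0.5073 0.1496 0.023 ] psi 86.2 j [ 0.13  0.38 -0.4   0.79  0.    0.2 ] 0.0577
shift [-2.3 -0.   0.5] turn [ 0.    -0.002 -0.003] rows>=0.1
```

Call:
{"api": "step_arm", "payload": {"moves": [[[0,0,0],[0,0,0],20],[[0,0,0],[0,0,0],20],[[0,0,0],[0,0,0],20],[[0,0,0],[0,0,0],20],[[0,0,0],[0,0,0],20],[[0,0,0],[0,0,0],20],[[0,0,0],[0,0,0],20]], "grip_force": 50}}

```text
clock: 30.3
tcp_pos: [0.5099, 0.15, 0.0256]
orientation: [0.002, 0.032, 0.999, 0.001]
wrist_force: [0.1, -1.0, 6.5]
finger_gap: 0.0332
grip_force: 51.0
```

```bash
python3 - <<'E'
from h import *
st()
E
```

```text
30.3 T [-0.19  0.09  0.05] F [ 0.1 -1.   6.5] [0.5099 0.15   0.0256] psi 86.3 j [ 0.13  0.38 -0.4   0.79  0.    0.2 ] 0.0332
```

Call:
{"api": "step_arm", "payload": {"moves": [[[0,0,-20],[0,0,0],20],[[0,0,-45],[0,0,0],20],[[0,0,-80],[0,0,0],20],[[0,0,-115],[0,0,0],20],[[0,0,-140],[0,0,0],20],[[0,0,-150],[0,0,0],20],[[0,0,-150],[0,0,0],20],[[0,0,-150],[0,0,0],20]]}}

```text
clock: 30.97
tcp_pos: [0.5079, 0.1497, 0.1732]
orientation: [0.0, 0.032, 0.999, 0.0]
wrist_force: [-0.2, -0.9, -3.0]
finger_gap: 0.0334
grip_force: 50.3
```

```bash
python3 - <<'E'
from h import *
st(); w=imaging.camera_params("wrist");im=imaging.read_camera("wrist"); np.save("w6.npy",w,allow_pickle=True)
t=imaging.read_camera("top"); cv2.imwrite("pics/t6.png",t[:,:,::-1])
a=cv2.resize(im[100:400,170:470,::-1],None,fx=1.6,fy=1.6,interpolation=cv2.INTER_CUBIC); b=cv2.resize(t[130:220,310:460,::-1],None,fx=3.0,fy=3.0,interpolation=cv2.INTER_CUBIC)
b=cv2.resize(t[135:215,320:450,::-1],(800-480,197)); c=np.zeros((480,800,3),np.uint8); c[:,:480]=a; c[:197,480:]=b; cv2.imwrite("pics/w6.png",c)
E
```

```text
30.9667 T [-0.01  0.02 -0.  ] F [-0.2 -0.9 -3. ] [0.5079 0.1497 0.1732] psi 86.3 j [ 0.13  0.25 -0.18  1.14  0.    0.2 ] 0.0334
```

View pics/w6.png

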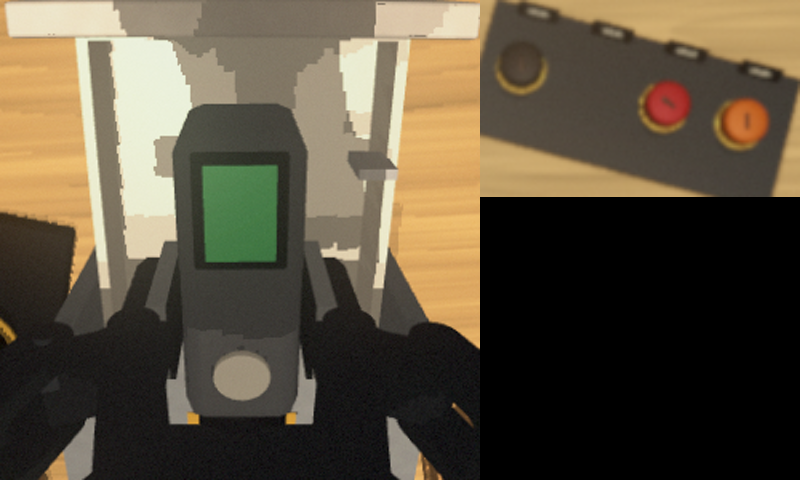

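The thermometer is held straight, with its rear edge at crop y 105 and body end at y 415. The three cakes stand where they were.

```bash
python3 - <<'E'
from h import *
w=np.load("w6.npy",allow_pickle=True).item(); P,r=tool()
for zz in(.0264,.024):
    a=onz(w,(170+240/1.6,100+104/1.6),P[2]+zz); b=onz(w,(170+241/1.6,100+415/1.6),P[2]+zz)
    A,B=r.inv().apply(a-P)*1000,r.inv().apply(b-P)*1000; print(A.round(1),B.round(1),np.linalg.norm(a-b))
h=np.array([np.cos(np.radians(-16.4)),np.sin(np.radians(-16.4))])
for c in((.662,-.058),(.6012,-.26),(.5735,-.369)): print(np.array(c)-.145*h)
go(.523,-.017,.173,73.6)
E
```

```text
[ 55.9   0.5 -26.2] [-39.3   0.9 -26.5] 0.0952124906738665
[ 55.3   0.5 -23.8] [-41.8   1.  -24.1] 0.09713820582793312
[ 0.52289947 -0.01706049]
[ 0.46209947 -0.21906049]
[ 0.43439947 -0.32806049]
shift [ -26.9 -165.1   -1.5] turn [-0.    -0.003  0.222] rows>=4.0
```

Call:
{"api": "step_arm", "payload": {"moves": [[[-27,-165,0],[0,0,0.222],20],[[-27,-165,0],[0,0,0.222],20],[[-27,-165,0],[0,0,0.222],20],[[-27,-165,0],[0,0,0.222],20],[[-27,-165,0],[0,0,0.222],20],[[-27,-165,0],[0,0,0.222],20],[[-27,-165,0],[0,0,0.222],20],[[-27,-165,0],[0,0,0.222],20]]}}

```text
clock: 31.73
tcp_pos: [0.5236, -0.0156, 0.1724]
orientation: [-0.001, 0.142, 0.99, 0.001]
wrist_force: [-0.1, -0.1, -1.5]
finger_gap: 0.033
grip_force: 50.6
```

```bash
python3 - <<'E'
from h import *
st(); go(.523,-.017,.0316,73.6)
E
```

```text
31.7333 T [0.04 0.02 0.04] F [-0.1 -0.1 -1.5] [ 0.5236 -0.0156  0.1724] psi 73.7 j [-0.18  0.24 -0.2   1.13  0.    0.1 ] 0.033
shift [-1.000e-01 -1.700e+00  1.408e+02] turn [ 0.001 -0.002  0.002] rows>=3.4
```

Call:
{"api": "step_arm", "payload": {"moves": [[[0,-1.5,30],[0,0,0],20],[[0,-1.5,60],[0,0,0],20],[[0,-1.5,90],[0,0,0],20],[[0,-1.5,110],[0,0,0],20],[[0,-1.5,125],[0,0,0],20],[[0,-1.5,135],[0,0,0],20],[[0,-1.5,140],[0,0,0],20],[[0,-1.5,140],[0,0,0],20]]}}

```text
clock: 32.4
tcp_pos: [0.5235, -0.0169, 0.0327]
orientation: [-0.001, 0.142, 0.99, 0.001]
wrist_force: [-0.6, 0.1, -1.2]
finger_gap: 0.0331
grip_force: 50.6
```

Call:
{"api": "step_arm", "payload": {"moves": [[[0,0,0],[0,0,0],20],[[0,0,0],[0,0,0],20],[[0,0,0],[0,0,0],20]]}}

```text
clock: 32.65
tcp_pos: [0.5252, -0.0181, 0.0348]
orientation: [0.002, 0.142, 0.99, 0.0]
wrist_force: [0.8, -0.3, -2.0]
finger_gap: 0.0334
grip_force: 50.6
```

```bash
python3 - <<'E'
from h import *
st(); go(.523,-.017,.0316,73.6)
P,r=tool(); 
s=imaging.read_camera("scene"); t=imaging.read_camera("top")
ps,pt=imaging.camera_params("scene"),imaging.camera_params("top")
L=P+r.apply([-.055,0,0])+[0,0,.0086]; B=P+r.apply([-.045,0,0])+[0,0,.0264]; C=np.array([.662,-.058,.04])
print([proj(ps,X).round(1).tolist() for X in(L,B,C)],[proj(pt,X).round(1).tolist() for X in(L,B,C)])
a=s[200:320,200:320,::-1]; b=t[135:215,300:400,::-1]
c=np.zeros((480,800,3),np.uint8); c[:,:480]=cv2.resize(a,(480,480),interpolation=cv2.INTER_CUBIC); c[:256,480:]=cv2.resize(b,(320,256),interpolation=cv2.INTER_CUBIC)
cv2.imwrite("pics/r1.png",c)
E
```

```text
32.65 T [ 0.01 -0.02 -0.02] F [ 0.8 -0.3 -2. ] [ 0.5252 -0.0181  0.0348] psi 73.6 j [-0.19  0.36 -0.4   0.81  0.    0.1 ] 0.0334
shift [2.4 0.4 3.2] turn [0.001 0.003 0.001] rows>=0.1
[[294.9, 235.5], [297.7, 229.6], [266.8, 248.1]] [[330.1, 185.4], [329.3, 187.7], [336.5, 161.5]]
```

View pics/r1.png

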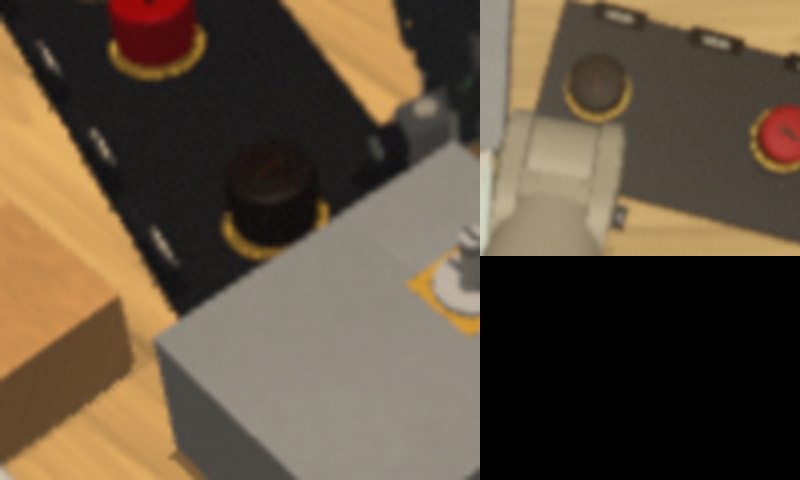

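Cake1's middle is at crop (271,195), i.e. (267.8,248.8), 1 px from where I expected it. The lens barrel at about (296,237) also matches the prediction. A small correction, then hold.

Call:
{"api": "step_arm", "payload": {"moves": [[[2,0.3,2.5],[0,0.002,0],20],[[2,0.3,2.5],[0,0.002,0],20],[[2,0.3,2.5],[0,0.002,0],20],[[2,0.3,2.5],[0,0.002,0],20],[[2,0.3,2.5],[0,0.002,0],20],[[2,0.3,2.5],[0,0.002,0],20],[[2,0.3,2.5],[0,0.002,0],20],[[2,0.3,2.5],[0,0.002,0],20]]}}

```text
clock: 33.42
tcp_pos: [0.5224, -0.0172, 0.0312]
orientation: [-0.001, 0.142, 0.99, 0.001]
wrist_force: [-0.1, -0.0, -1.4]
finger_gap: 0.0327
grip_force: 50.6
```

Call:
{"api": "step_arm", "payload": {"moves": [[[0,0,0],[0,0,0],20],[[0,0,0],[0,0,0],20],[[0,0,0],[0,0,0],20],[[0,0,0],[0,0,0],20],[[0,0,0],[0,0,0],20],[[0,0,0],[0,0,0],20],[[0,0,0],[0,0,0],20],[[0,0,0],[0,0,0],20]]}}

```text
clock: 34.08
tcp_pos: [0.5223, -0.0171, 0.0311]
orientation: [-0.001, 0.142, 0.99, 0.001]
wrist_force: [0.1, 0.1, -1.5]
finger_gap: 0.0334
grip_force: 50.6
```

Call:
{"api": "step_arm", "payload": {"moves": [[[0,0,0],[0,0,0],20],[[0,0,0],[0,0,0],20],[[0,0,0],[0,0,0],20],[[0,0,0],[0,0,0],20],[[0,0,0],[0,0,0],20],[[0,0,0],[0,0,0],20],[[0,0,0],[0,0,0],20],[[0,0,0],[0,0,0],20]]}}

```text
clock: 34.75
tcp_pos: [0.5224, -0.0171, 0.0311]
orientation: [-0.001, 0.142, 0.99, 0.001]
wrist_force: [-0.6, 0.3, -2.8]
finger_gap: 0.0334
grip_force: 50.6
```

```bash
python3 - <<'E'
from h import *
st()
E
```

```text
34.75 T [ 0.02 -0.01  0.01] F [-0.6  0.3 -2.8] [ 0.5224 -0.0171  0.0311] psi 73.6 j [-0.19  0.36 -0.41  0.8   0.    0.1 ] 0.0334
```

Call:
{"api": "step_arm", "payload": {"moves": [[[0,0,-30],[0,0,0],20],[[0,0,-60],[0,0,0],20],[[10,0,-90],[0,0,0],20],[[10,0,-90],[0,0,0],20],[[10,0,-90],[0,0,0],20]]}}

```text
clock: 35.17
tcp_pos: [0.5142, -0.0146, 0.1231]
orientation: [0.002, 0.142, 0.99, 0.001]
wrist_force: [0.5, 0.4, -1.6]
finger_gap: 0.0332
grip_force: 50.9
```

```bash
python3 - <<'E'
from h import *
st(); pt=imaging.camera_params("top"); im=imaging.read_camera("top"); cv2.imwrite("pics/t7.png",im[:,:,::-1]); old=cv2.imread("pics/t6.png")[:,:,::-1]
for nm,I in(("old",old),("new",im)):
    I=I.astype(int)[130:215,320:455]; r_,g,b=I[...,0],I[...,1],I[...,2]
    for n,m in(("red",(r_>110)&(g<60)),("orange",(r_>170)&(g>70)&(g<130)&(b<70))):
        y,x=np.where(m); print(nm,n,len(x),(np.median(x)+320).round(1),(np.median(y)+130).round(1),onz(pt,(x.mean()+320,y.mean()+130),.066).round(4))
for n,u,z in(("mug",(463,234),.085),("mugL",(440,238),.04),("plate tl",(401,231),.005),("plate br",(424,248),.005),("handle end",(434,297),.01)): print(n,onz(pt,u,z).round(3))
go(.4621,-.2191,.12,73.6)
E
```

```text
35.1667 T [-0.04  0.05  0.  ] F [ 0.5  0.4 -1.6] [ 0.5142 -0.0146  0.1231] psi 73.6 j [-0.19  0.25 -0.31  1.01  0.    0.1 ] 0.0332
old red 213 397.0 176.0 [ 0.6025 -0.2637  0.066 ]
old orange 189 427.0 184.0 [ 0.5737 -0.3696  0.066 ]
new red 216 397.0 176.0 [ 0.6023 -0.2639  0.066 ]
new orange 187 427.0 184.0 [ 0.5736 -0.3694  0.066 ]
mug [ 0.398 -0.481  0.085]
mugL [ 0.386 -0.411  0.04 ]
plate tl [ 0.414 -0.281  0.005]
plate br [ 0.352 -0.361  0.005]
handle end [ 0.179 -0.39   0.01 ]
shift [  -8.6 -210.7    1.2] turn [0.001 0.    0.001] rows>=5.1
```

Call:
{"api": "step_arm", "payload": {"moves": [[[-8.5,-211,0],[0,0,0],20],[[-8.5,-211,0],[0,0,0],20],[[-8.5,-211,0],[0,0,0],20],[[-8.5,-211,0],[0,0,0],20],[[-8.5,-211,0],[0,0,0],20],[[-8.5,-211,0],[0,0,0],20],[[-8.5,-211,0],[0,0,0],20],[[-8.5,-211,0],[0,0,0],20]]}}

```text
clock: 35.88
tcp_pos: [0.4605, -0.2188, 0.1194]
orientation: [-0.002, 0.143, 0.99, 0.002]
wrist_force: [-0.5, 1.0, -2.7]
finger_gap: 0.0331
grip_force: 51.1
```

Call:
{"api": "step_arm", "payload": {"moves": [[[0,0,25],[0,0,0],20],[[0,0,50],[0,0,0],20],[[0,0,70],[0,0,0],20],[[0,0,82],[0,0,0],20],[[0,0,87],[0,0,0],20],[[0,0,87],[0,0,0],20],[[0,0,87],[0,0,0],20]]}}

```text
clock: 36.47
tcp_pos: [0.4617, -0.218, 0.0339]
orientation: [-0.001, 0.142, 0.99, 0.001]
wrist_force: [-0.2, -0.6, -1.1]
finger_gap: 0.0336
grip_force: 51.0
```

```bash
python3 - <<'E'
from h import *
st(); go(.4624,-.2205,.0316,73.6)
P,r=tool(); s=imaging.read_camera("scene"); ps=imaging.camera_params("scene")
L=P+r.apply([-.055,0,0])+[0,0,.0086]; T=P+r.apply([.0,0,0])+[0,0,.0264]; C=np.array([.6015,-.261,.04])
x0,y0=200,160
print([((proj(ps,X)-[x0,y0]+.5)*5-.5).round(0).tolist() for X in(L,T,C)])
cv2.imwrite("pics/r3.png",cv2.resize(s[y0:y0+100,x0:x0+130,::-1],None,fx=5,fy=5,interpolation=cv2.INTER_CUBIC))
E
```

```text
36.4667 T [ 0.02 -0.03 -0.03] F [-0.2 -0.6 -1.1] [ 0.4617 -0.218   0.0339] psi 73.7 j [-0.6   0.34 -0.43  0.8   0.   -0.31] 0.0336
shift [-1.3 -2.2  2.3] turn [ 0.001 -0.002  0.002] rows>=0.1
[[324.0, 175.0], [401.0, 123.0], [188.0, 226.0]]
```

View pics/r3.png

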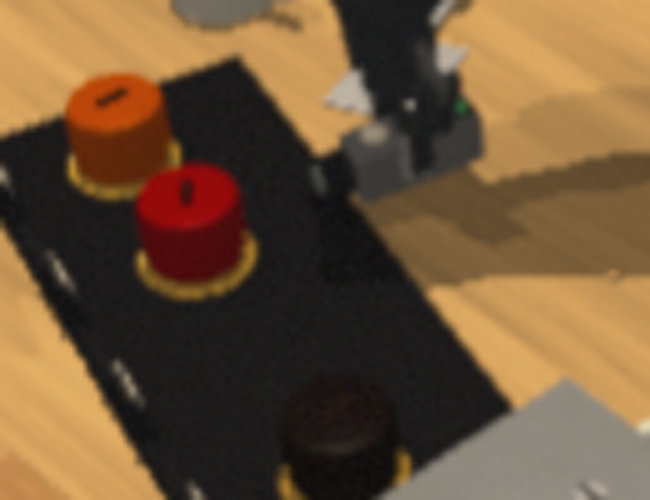

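The red cake's middle is at (190,228) and the lens tip at (319,180), within about 1 px of the predictions. Trim and hold.

Call:
{"api": "step_arm", "payload": {"moves": [[[0.7,-2.2,1.5],[0,-0.002,0.001],20],[[0.7,-2.2,1.5],[0,-0.002,0.001],20],[[0.7,-2.2,1.5],[0,-0.002,0.001],20],[[0.7,-2.2,1.5],[0,-0.002,0.001],20],[[0.7,-2.2,1.5],[0,-0.002,0.001],20],[[0.7,-2.2,1.5],[0,-0.002,0.001],20],[[0.7,-2.2,1.5],[0,-0.002,0.001],20],[[0.7,-2.2,1.5],[0,-0.002,0.001],20]]}}

```text
clock: 37.18
tcp_pos: [0.4601, -0.2211, 0.0324]
orientation: [0.0, 0.143, 0.99, 0.0]
wrist_force: [-0.4, -0.5, -1.4]
finger_gap: 0.0333
grip_force: 51.0
```

Call:
{"api": "step_arm", "payload": {"moves": [[[0,0,0],[0,0,0],20],[[0,0,0],[0,0,0],20],[[0,0,0],[0,0,0],20],[[0,0,0],[0,0,0],20],[[0,0,0],[0,0,0],20],[[0,0,0],[0,0,0],20],[[0,0,0],[0,0,0],20],[[0,0,0],[0,0,0],20]]}}

```text
clock: 37.85
tcp_pos: [0.4602, -0.2211, 0.0324]
orientation: [0.0, 0.143, 0.99, 0.001]
wrist_force: [0.0, -1.2, -2.1]
finger_gap: 0.0331
grip_force: 51.0
```

Call:
{"api": "step_arm", "payload": {"moves": [[[0,0,0],[0,0,0],20],[[0,0,0],[0,0,0],20],[[0,0,0],[0,0,0],20],[[0,0,0],[0,0,0],20],[[0,0,0],[0,0,0],20],[[0,0,0],[0,0,0],20],[[0,0,0],[0,0,0],20],[[0,0,0],[0,0,0],20]]}}

```text
clock: 38.52
tcp_pos: [0.4602, -0.2211, 0.0324]
orientation: [0.0, 0.143, 0.99, 0.0]
wrist_force: [0.9, -0.7, -0.3]
finger_gap: 0.0335
grip_force: 51.0
```

Call:
{"api": "step_arm", "payload": {"moves": [[[0,0,-30],[0,0,0],20],[[5,0,-60],[0,0,0],20],[[10,0,-80],[0,0,0],20],[[10,0,-80],[0,0,0],20],[[10,0,-80],[0,0,0],20]]}}

```text
clock: 38.93
tcp_pos: [0.4513, -0.2189, 0.1135]
orientation: [0.002, 0.143, 0.99, -0.0]
wrist_force: [-0.3, 0.1, -1.9]
finger_gap: 0.0329
grip_force: 51.2
```

```bash
python3 - <<'E'
from h import *
st(); pt=imaging.camera_params("top"); I=imaging.read_camera("top").astype(int)[130:215,320:455]; r_,g,b=I[...,0],I[...,1],I[...,2]
for n,m in(("red",(r_>110)&(g<60)),("orange",(r_>170)&(g>70)&(g<130)&(b<70))):
    y,x=np.where(m); print(n,len(x),onz(pt,(x.mean()+320,y.mean()+130),.066).round(4))
h=np.array([np.cos(np.radians(-40)),np.sin(np.radians(-40))]); t=np.array([.5735,-.3685])-.147*h; print(t)
go(*t,.115,50)
E
```

```text
38.9333 T [-0.01  0.02 -0.01] F [-0.3  0.1 -1.9] [ 0.4513 -0.2189  0.1135] psi 73.6 j [-0.61  0.24 -0.35  0.97  0.   -0.33] 0.0329
red 207 [ 0.6027 -0.2638  0.066 ]
orange 190 [ 0.5736 -0.3696  0.066 ]
[ 0.46089147 -0.27401022]
shift [-25.6 -50.4  -2.8] turn [0.001 0.001 0.411] rows>=3.3
```

Call:
{"api": "step_arm", "payload": {"moves": [[[-26,-50,0],[0,0,0.12],20],[[-26,-50,0],[0,0,0.24],20],[[-26,-50,0],[0,0,0.36],20],[[-26,-50,0],[0,0,0.411],20],[[-26,-50,0],[0,0,0.411],20],[[-26,-50,0],[0,0,0.411],20]]}}

```text
clock: 39.48
tcp_pos: [0.4605, -0.273, 0.1106]
orientation: [-0.001, 0.341, 0.94, 0.001]
wrist_force: [0.5, 0.3, -1.7]
finger_gap: 0.0329
grip_force: 51.2
```

Call:
{"api": "step_arm", "payload": {"moves": [[[0,0,25],[0,0,0],20],[[0,0,50],[0,0,0],20],[[0,0,65],[0,0,0],20],[[0,0,75],[0,0,0],20],[[0,0,80],[0,0,0],20],[[0,0,80],[0,0,0],20],[[0,0,80],[0,0,0],20],[[0,0,80],[0,0,0],20]]}}

```text
clock: 40.15
tcp_pos: [0.4621, -0.2741, 0.0334]
orientation: [0.001, 0.342, 0.94, 0.0]
wrist_force: [-0.9, -0.1, -1.6]
finger_gap: 0.0331
grip_force: 51.2
```

```bash
python3 - <<'E'
from h import *
st(); go(.4609,-.274,.0324,50)
E
```

```text
40.15 T [ 0.04 -0.   -0.02] F [-0.9 -0.1 -1.6] [ 0.4621 -0.2741  0.0334] psi 50.0 j [-0.69  0.38 -0.37  0.81  0.    0.01] 0.0331
shift [ 1.  -0.7  1. ] turn [0.001 0.002 0.001] rows>=0.0
```

Trim, hold, then lift away.

Call:
{"api": "step_arm", "payload": {"moves": [[[0.5,-0.5,0.7],[0,0.001,0],20],[[0.5,-0.5,0.7],[0,0.001,0],20],[[0.5,-0.5,0.7],[0,0.001,0],20],[[0.5,-0.5,0.7],[0,0.001,0],20],[[0.5,-0.5,0.7],[0,0.001,0],20],[[0.5,-0.5,0.7],[0,0.001,0],20],[[0.5,-0.5,0.7],[0,0.001,0],20],[[0.5,-0.5,0.7],[0,0.001,0],20]]}}

```text
clock: 40.82
tcp_pos: [0.4607, -0.2736, 0.0317]
orientation: [-0.0, 0.342, 0.94, 0.001]
wrist_force: [-0.0, 0.4, -2.6]
finger_gap: 0.0331
grip_force: 51.2
```

Call:
{"api": "step_arm", "payload": {"moves": [[[0,0,0],[0,0,0],20],[[0,0,0],[0,0,0],20],[[0,0,0],[0,0,0],20],[[0,0,0],[0,0,0],20],[[0,0,0],[0,0,0],20],[[0,0,0],[0,0,0],20],[[0,0,0],[0,0,0],20],[[0,0,0],[0,0,0],20]]}}

```text
clock: 41.48
tcp_pos: [0.4607, -0.2736, 0.0317]
orientation: [-0.0, 0.342, 0.94, 0.001]
wrist_force: [0.7, -0.4, -1.6]
finger_gap: 0.0334
grip_force: 51.2
```

Call:
{"api": "step_arm", "payload": {"moves": [[[0,0,0],[0,0,0],20],[[0,0,0],[0,0,0],20],[[0,0,0],[0,0,0],20],[[0,0,0],[0,0,0],20],[[0,0,0],[0,0,0],20],[[0,0,0],[0,0,0],20],[[0,0,0],[0,0,0],20],[[0,0,0],[0,0,0],20]]}}

```text
clock: 42.15
tcp_pos: [0.4607, -0.2736, 0.0317]
orientation: [-0.0, 0.342, 0.94, 0.001]
wrist_force: [0.0, 0.4, -1.7]
finger_gap: 0.0331
grip_force: 51.2
```

```bash
python3 - <<'E'
from h import *
st(); pt=imaging.camera_params("top"); I=imaging.read_camera("top").astype(int)[130:215,320:455]; r_,g,b=I[...,0],I[...,1],I[...,2]
for n,m in(("red",(r_>110)&(g<60)),("orange",(r_>170)&(g>70)&(g<130)&(b<70))):
    y,x=np.where(m); print(n,len(x),onz(pt,(x.mean()+320,y.mean()+130),.066).round(4))
E
```

```text
42.15 T [ 0.03 -0.02  0.09] F [ 0.   0.4 -1.7] [ 0.4607 -0.2736  0.0317] psi 50.0 j [-0.69  0.38 -0.37  0.81  0.    0.01] 0.0331
red 208 [ 0.6038 -0.2621  0.066 ]
orange 174 [ 0.5754 -0.371   0.066 ]
```

Call:
{"api": "step_arm", "payload": {"moves": [[[0,0,-30],[0,0,0],20],[[5,0,-60],[0,0,0],20],[[10,0,-95],[0,0,0],20],[[10,0,-130],[0,0,0],20],[[10,0,-155],[0,0,0],20],[[10,0,-155],[0,0,0],20],[[10,0,-155],[0,0,0],20]]}}

```text
clock: 42.78
tcp_pos: [0.454, -0.2682, 0.1884]
orientation: [0.002, 0.342, 0.94, 0.0]
wrist_force: [0.2, -0.3, -1.4]
finger_gap: 0.033
grip_force: 51.3
```

```bash
python3 - <<'E'
from h import *
st(); go(.508,.15,.185,86.3)
t=imaging.read_camera("top"); cv2.imwrite("pics/t8.png",t[:,:,::-1]); o=cv2.imread("pics/t7.png")[:,:,::-1]
d=np.abs(t.astype(int)-o).sum(2)[135:180,322:350]; print("cake1 diff",(d>60).sum())
E
```

```text
42.7833 T [-0.04 -0.01  0.07] F [ 0.2 -0.3 -1.4] [ 0.454  -0.2682  0.1884] psi 50.0 j [-0.69  0.24 -0.16  1.17  0.    0.01] 0.033
shift [227.3 355.2   3.1] turn [ 0.     0.004 -0.633] rows>=10.1
cake1 diff 148
```

Call:
{"api": "step_arm", "payload": {"moves": [[[25,39,0],[0,0,-0.09],20],[[50,79,0],[0,0,-0.19],20],[[75,118,0],[0,0,-0.3],20],[[100,157,0],[0,0,-0.41],20],[[125,196,0],[0,0,-0.52],20],[[148,231,0],[0,0,-0.63],20],[[170,266,0],[0,0,-0.63],20],[[192,300,0],[0,0,-0.63],20]]}}

```text
clock: 43.5
tcp_pos: [0.4942, 0.0652, 0.185]
orientation: [-0.002, 0.034, 0.999, 0.001]
wrist_force: [1.4, 0.5, -1.3]
finger_gap: 0.0329
grip_force: 51.1
```

Call:
{"api": "step_arm", "payload": {"moves": [[[0,0,0],[0,0,0],20],[[0,0,0],[0,0,0],20]]}}

```text
clock: 43.67
tcp_pos: [0.4943, 0.0656, 0.185]
orientation: [-0.002, 0.031, 1.0, 0.001]
wrist_force: [-0.7, 0.0, -1.2]
finger_gap: 0.0331
grip_force: 51.3
```

```bash
python3 - <<'E'
from h import *
st(); go(.508,.15,.185,86.3)
E
```

```text
43.6667 T [-0.03 -0.   -0.02] F [-0.7  0.  -1.2] [0.4943 0.0656 0.185 ] psi 86.4 j [-0.03  0.19 -0.23  1.15  0.    0.03] 0.0331
shift [-8.4 85.1  0.1] turn [ 0.001 -0.004  0.002] rows>=2.1
```

Call:
{"api": "step_arm", "payload": {"moves": [[[-9,42,0],[0,-0.003,0],20],[[-9,85,0],[0,-0.003,0],20],[[-9,85,0],[0,-0.003,0],20],[[-9,85,0],[0,-0.003,0],20],[[-9,85,35],[0,-0.003,0],20],[[-9,85,70],[0,-0.003,0],20],[[-9,85,85],[0,-0.003,0],20],[[-9,85,85],[0,-0.003,0],20]]}}

```text
clock: 44.33
tcp_pos: [0.5064, 0.1447, 0.0974]
orientation: [-0.003, 0.035, 0.999, -0.0]
wrist_force: [-0.1, -1.0, -1.8]
finger_gap: 0.0334
grip_force: 51.3
```

```bash
python3 - <<'E'
from h import *
st(); go(.508,.15,.027,86.3)
E
```

```text
44.3333 T [-0.02  0.09  0.02] F [-0.1 -1.  -1.8] [0.5064 0.1447 0.0974] psi 86.0 j [ 0.13  0.31 -0.31  0.97  0.    0.2 ] 0.0334
shift [-1.7  5.5 70.3] turn [-0.001 -0.007 -0.006] rows>=1.7
```

Call:
{"api": "step_arm", "payload": {"moves": [[[-1,2,25],[0,-0.003,0],20],[[-1,2,45],[0,-0.003,0],20],[[-1,2,60],[0,-0.003,0],20],[[-1,2,67],[0,-0.003,0],20],[[-1,2,70],[0,-0.003,0],20],[[-1,2,71],[0,-0.003,0],20],[[-1,2,71],[0,-0.003,0],20]]}}

```text
clock: 44.92
tcp_pos: [0.5127, 0.149, 0.0322]
orientation: [0.004, 0.034, 0.999, 0.001]
wrist_force: [-0.1, -0.3, -1.2]
finger_gap: 0.0331
grip_force: 51.5
```

```bash
python3 - <<'E'
from h import *
st()
E
```

```text
44.9167 T [-0.04  0.02  0.08] F [-0.1 -0.3 -1.2] [0.5127 0.149  0.0322] psi 86.1 j [ 0.13  0.38 -0.39  0.8   0.    0.2 ] 0.0331
```

Call:
{"api": "step_arm", "payload": {"moves": [[[0,0,1],[0,0,0],20],[[0,0,2],[0,0,0],20],[[0,0,2],[0,0,0],20],[[0,0,2],[0,0,0],20]]}}

```text
clock: 45.25
tcp_pos: [0.5121, 0.1496, 0.0297]
orientation: [0.003, 0.034, 0.999, 0.001]
wrist_force: [-0.4, -0.3, -2.3]
finger_gap: 0.0331
grip_force: 51.5
```

Call:
{"api": "step_arm", "payload": {"moves": [[[0,0,1],[0,0,0],20],[[0,0,2],[0,0,0],20],[[0,0,3],[0,0,0],20],[[0,0,3],[0,0,0],20],[[0,0,3],[0,0,0],20]]}}

```text
clock: 45.67
tcp_pos: [0.5117, 0.1495, 0.0261]
orientation: [0.003, 0.034, 0.999, 0.001]
wrist_force: [0.4, -0.0, -2.2]
finger_gap: 0.0332
grip_force: 51.5
```

Call:
{"api": "step_arm", "payload": {"moves": [[[0,0,0.5],[0,0,0],56],[[0,0,0.5],[0,0,0],56],[[0,0,0.5],[0,0,0],56],[[0,0,0.5],[0,0,0],56],[[0,0,-30],[0,0,0],56],[[0,0,-70],[0,0,0],56],[[0,0,-110],[0,0,0],56],[[0,0,-145],[0,0,0],56]]}}

```text
clock: 46.33
tcp_pos: [0.511, 0.1493, 0.1737]
orientation: [0.004, 0.034, 0.999, 0.001]
wrist_force: [1.1, 0.2, -0.1]
finger_gap: 0.0564
grip_force: 0.0
```

Call:
{"api": "step_arm", "payload": {"moves": [[[25,0,0],[0,0,0.12],25],[[50,0,0],[0,0,0.24],25],[[75,0,0],[0,0,0.36],25],[[100,0,0],[0,0,0.48],25],[[115,0,0],[0,0,0.6],25],[[115,0,0],[0,0,0.72],25],[[115,0,0],[0,0,0.84],25],[[115,0,0],[0,0,0.96],25]]}}

```text
clock: 47.0
tcp_pos: [0.396, 0.1572, 0.171]
orientation: [0.003, 0.494, 0.869, 0.002]
wrist_force: [0.7, -0.2, 0.6]
finger_gap: 0.0252
grip_force: 0.0
```

Call:
{"api": "step_arm", "payload": {"moves": [[[0,0,0],[0,0,0.12],25],[[0,0,0],[0,0,0.24],25],[[0,0,0],[0,0,0.36],25],[[0,0,0],[0,0,0.48],25],[[0,0,0],[0,0,0.6],25],[[0,0,0],[0,0,0.61],25],[[0,0,0],[0,0,0.61],25]]}}

```text
clock: 47.58
tcp_pos: [0.3963, 0.1571, 0.1708]
orientation: [0.002, 0.729, 0.684, 0.003]
wrist_force: [0.2, 0.4, -0.0]
finger_gap: 0.025
grip_force: 0.0
```

```bash
python3 - <<'E'
from h import *
st(); go(.3944,.1592,.07,-3.6)
w=imaging.camera_params("wrist");im=imaging.read_camera("wrist"); cv2.imwrite("pics/w9.png",im[:,:,::-1])
print(proj(w,(.3944,.1592,.092)).round(1),proj(w,(.3944+.0032,.2092,.092)).round(1),proj(w,(.3944-.0032,.1092,.092)).round(1))
E
```

```text
47.5833 T [ 0.03 -0.    0.03] F [ 0.2  0.4 -0. ] [0.3963 0.1571 0.1708] psi -3.7 j [ 0.19  0.05 -0.43  1.08 -0.    1.82] 0.025
shift [  1.8  -2.7 100.8] turn [ 0.006 -0.002 -0.002] rows>=2.4
[316.3 207.9] [316.2 139.8] [316.5 267.2]
```

View pics/w9.png

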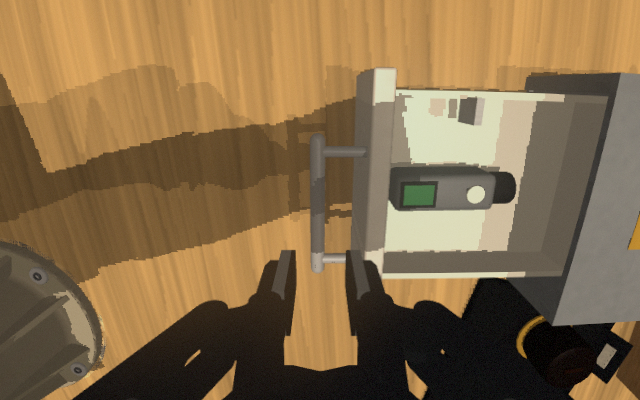

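The thermometer lies in the tray, and the handle bar is at (318,135)–(318,270), as predicted.

Call:
{"api": "step_arm", "payload": {"moves": [[[2,-1.5,25],[0.004,0,0],25],[[2,-1.5,50],[0.004,0,0],25],[[2,-1.5,70],[0.004,0,0],25],[[2,-1.5,90],[0.004,0,0],25],[[2,-1.5,100],[0.004,0,0],25],[[2,-1.5,100],[0.004,0,0],25],[[2,-1.5,100],[0.004,0,0],25]]}}

```text
clock: 48.22
tcp_pos: [0.3951, 0.1593, 0.0704]
orientation: [-0.0, 0.73, 0.684, 0.001]
wrist_force: [0.1, -0.2, -0.4]
finger_gap: 0.0246
grip_force: 0.0
```

Call:
{"api": "step_arm", "payload": {"moves": [[[0,0,0],[0,0,0],0],[[0,0,0],[0,0,0],0],[[0,0,0],[0,0,0],0],[[0,0,0],[0,0,0],0],[[0,0,0],[0,0,0],0]], "grip_force": 40}}

```text
clock: 48.63
tcp_pos: [0.3962, 0.1595, 0.0715]
orientation: [0.001, 0.73, 0.683, 0.002]
wrist_force: [-0.5, -0.6, 4.3]
finger_gap: 0.0094
grip_force: 39.4
```

```bash
python3 - <<'E'
from h import *
st(); go(.5585,.1485,.07,-3.6)
E
```

```text
48.6333 T [-0.09  0.17  0.01] F [-0.5 -0.6  4.3] [0.3962 0.1595 0.0715] psi -3.8 j [ 0.19  0.15 -0.59  0.83  0.    1.83] 0.0094
shift [-1.000e-01  1.627e+02  2.100e+00] turn [ 0.004 -0.002 -0.004] rows>=3.9
```

Smooth push so the thermometer doesn't slide.

Call:
{"api": "step_arm", "payload": {"moves": [[[0,8,0],[0,0,0],0],[[0,22,0],[0,0,0],0],[[0,42,0],[0,0,0],0],[[0,62,0],[0,0,0],0],[[0,82,0],[0,0,0],0],[[0,102,0],[0,0,0],0],[[0,122,0],[0,0,0],0],[[0,138,0],[0,0,0],0]]}}

```text
clock: 49.3
tcp_pos: [0.535, 0.1501, 0.0715]
orientation: [0.001, 0.73, 0.683, 0.002]
wrist_force: [-1.1, 0.3, 5.1]
finger_gap: 0.0095
grip_force: 39.7
```

Call:
{"api": "step_arm", "payload": {"moves": [[[0,10,0],[0,0,0],0],[[0,18,0],[0,0,0],0],[[0,23,0],[0,0,0],0],[[0,26,0],[0,0,0],0],[[0,26,0],[0,0,0],0],[[0,26,0],[0,0,0],0]]}}

```text
clock: 49.8
tcp_pos: [0.5571, 0.1487, 0.0715]
orientation: [-0.001, 0.73, 0.683, 0.0]
wrist_force: [-6.5, 0.1, 8.1]
finger_gap: 0.0097
grip_force: 40.2
```

```bash
python3 - <<'E'
from h import *
st()
E
```

```text
49.8 T [ 0.06  1.15 -0.01] F [-6.5  0.1  8.1] [0.5571 0.1487 0.0715] psi -3.8 j [ 0.12  0.41 -0.22  0.94  0.    1.76] 0.0097
```

Call:
{"api": "step_arm", "payload": {"moves": [[[0,2,0],[0,0,0],0],[[0,2,0],[0,0,0],0],[[0,0,0],[0,0,0],24],[[0,0,0],[0,0,0],24],[[0,0,0],[0,0,0],24],[[0,0,-35],[0,0,0],24],[[0,0,-75],[0,0,0],40],[[0,0,-115],[0,0,0],40]]}}

```text
clock: 50.47
tcp_pos: [0.558, 0.148, 0.186]
orientation: [-0.001, 0.73, 0.683, 0.0]
wrist_force: [1.5, 0.3, 0.2]
finger_gap: 0.0402
grip_force: 0.0
```

Call:
{"api": "step_arm", "payload": {"moves": [[[0,0,0],[0,0,0],40],[[0,0,-5],[0,0,0],40]]}}

```text
clock: 50.63
tcp_pos: [0.5606, 0.1483, 0.1931]
orientation: [0.002, 0.73, 0.683, 0.003]
wrist_force: [-0.1, 0.3, -1.0]
finger_gap: 0.0398
grip_force: 0.0
```

```bash
python3 - <<'E'
from h import *
st(); go(.667,.139,.195,-8.6)
E
```

```text
50.6333 T [-0.02  0.03 -0.01] F [-0.1  0.3 -1. ] [0.5606 0.1483 0.1931] psi -3.8 j [ 0.12  0.33 -0.03  1.21  0.    1.76] 0.0398
shift [ -2.2 106.8  -1.2] turn [ 0.007 -0.003  0.083] rows>=2.6
```

Call:
{"api": "step_arm", "payload": {"moves": [[[-2,40,0],[0.004,0,0.083],40],[[-2,80,0],[0.004,0,0.083],40],[[-2,107,0],[0.004,0,0.083],40],[[-2,107,0],[0.004,0,0.083],40],[[-2,107,0],[0.004,0,0.083],40],[[-2,107,0],[0.004,0,0.083],40]]}}

```text
clock: 51.13
tcp_pos: [0.6643, 0.1389, 0.1893]
orientation: [-0.002, 0.758, 0.652, -0.002]
wrist_force: [-0.2, -0.0, -0.0]
finger_gap: 0.0399
grip_force: 0.0
```

```bash
python3 - <<'E'
from h import *
st(); go(.667,.139,.118,-8.6)
E
```

```text
51.1333 T [ 0.02  0.04 -0.01] F [-0.2 -0.  -0. ] [0.6643 0.1389 0.1893] psi -8.6 j [0.09 0.54 0.29 1.32 0.   1.81] 0.0399
shift [ 0.4  3.  71.3] turn [-0.006 -0.001 -0.   ] rows>=1.7
```

Call:
{"api": "step_arm", "payload": {"moves": [[[0,1.5,20],[-0.004,0,0],40],[[0,1.5,40],[-0.004,0,0],40],[[0,1.5,60],[-0.004,0,0],40],[[0,1.5,70],[-0.004,0,0],40],[[0,1.5,70],[-0.004,0,0],40],[[0,1.5,70],[-0.004,0,0],40],[[0,1.5,70],[-0.004,0,0],40]]}}

```text
clock: 51.72
tcp_pos: [0.6672, 0.1391, 0.1228]
orientation: [0.001, 0.758, 0.652, 0.002]
wrist_force: [0.5, 0.5, -0.0]
finger_gap: 0.0401
grip_force: 0.0
```

```bash
python3 - <<'E'
from h import *
st(); go(.667,.139,.119,-8.6)
E
```

```text
51.7167 T [-0.01  0.02 -0.  ] F [ 0.5  0.5 -0. ] [0.6672 0.1391 0.1228] psi -8.6 j [0.09 0.56 0.16 1.17 0.   1.81] 0.0401
shift [-0.2 -0.2  3.7] turn [ 0.004 -0.002  0.   ] rows>=0.1
```

Call:
{"api": "step_arm", "payload": {"moves": [[[0,0,1.5],[0,0,0],40],[[0,0,1.5],[0,0,0],0],[[0,0,1.5],[0,0,0],0],[[0,0,1.5],[0,0,0],0],[[0,0,1.5],[0,0,0],0],[[0,0,1.5],[0,0,0],0],[[0,0,1.5],[0,0,0],0]], "grip_force": 100}}

```text
clock: 52.3
tcp_pos: [0.667, 0.139, 0.1208]
orientation: [0.0, 0.758, 0.652, 0.002]
wrist_force: [-3.2, -0.4, 5.3]
finger_gap: 0.0134
grip_force: 97.5
```

```bash
python3 - <<'E'
from h import *
st()
E
```

```text
52.3 T [-0.03  0.53  0.09] F [-3.2 -0.4  5.3] [0.667  0.139  0.1208] psi -8.6 j [0.09 0.56 0.16 1.16 0.   1.81] 0.0134
```

Call:
{"api": "step_arm", "payload": {"moves": [[[0,0,0],[0,0,-0.12],0],[[0,0,0],[0,0,-0.24],0],[[0,0,0],[0,0,-0.36],0],[[0,0,0],[0,0,-0.48],0],[[0,0,0],[0,0,-0.6],0],[[0,0,0],[0,0,-0.72],0],[[0,0,0],[0,0,-0.84],0],[[0,0,0],[0,0,-0.95],0]]}}

```text
clock: 52.97
tcp_pos: [0.6677, 0.1389, 0.1208]
orientation: [0.002, 0.373, 0.928, 0.002]
wrist_force: [0.4, 0.7, 4.7]
finger_gap: 0.0133
grip_force: 97.6
```

```bash
python3 - <<'E'
from h import *
st()
E
```

```text
52.9667 T [ 0.1   0.09 -0.16] F [0.4 0.7 4.7] [0.6677 0.1389 0.1208] psi 46.1 j [0.09 0.56 0.16 1.16 0.   0.85] 0.0133
```

Call:
{"api": "step_arm", "payload": {"moves": [[[0,0,0],[0,0,-0.12],0],[[0,0,0],[0,0,-0.24],0],[[0,0,0],[0,0,-0.36],0],[[0,0,0],[0,0,-0.48],0],[[0,0,0],[0,0,-0.6],0],[[0,0,0],[0,0,-0.72],0],[[0,0,0],[0,0,-0.82],0],[[0,0,0],[0,0,-0.86],0]]}}

```text
clock: 53.63
tcp_pos: [0.6679, 0.1399, 0.1208]
orientation: [0.002, -0.047, 0.999, 0.002]
wrist_force: [0.4, 3.7, 4.2]
finger_gap: 0.0131
grip_force: 97.7
```

Call:
{"api": "step_arm", "payload": {"moves": [[[0,0,0],[0,0,0],0],[[0,0,0],[0,0,0],0]]}}

```text
clock: 53.8
tcp_pos: [0.6679, 0.1398, 0.1208]
orientation: [0.002, -0.044, 0.999, 0.001]
wrist_force: [0.8, 3.4, 5.8]
finger_gap: 0.013
grip_force: 97.8
```

```bash
python3 - <<'E'
from h import *
st()
E
```

```text
53.8 T [ 0.8   0.02 -0.11] F [0.8 3.4 5.8] [0.6679 0.1398 0.1208] psi 95.1 j [ 0.09  0.56  0.16  1.16  0.   -0.  ] 0.013
```

Call:
{"api": "step_arm", "payload": {"moves": [[[0,0,0],[0,0,-0.06],0],[[0,0,0],[0,0,-0.06],0],[[0,0,0],[0,0,-0.06],0]]}}

```text
clock: 54.05
tcp_pos: [0.6678, 0.1399, 0.1208]
orientation: [0.002, -0.074, 0.997, 0.001]
wrist_force: [0.3, 3.8, 6.4]
finger_gap: 0.0132
grip_force: 97.8
```

```bash
python3 - <<'E'
from h import *
st()
E
```

```text
54.05 T [ 0.88 -0.08 -0.46] F [0.3 3.8 6.4] [0.6678 0.1399 0.1208] psi 98.5 j [ 0.09  0.56  0.16  1.16  0.   -0.06] 0.0132
```

Call:
{"api": "step_arm", "payload": {"moves": [[[0,0,0],[0,0,0.1],0],[[0,0,0],[0,0,0.21],0],[[0,0,-1],[0,0,0.21],0],[[0,0,-5],[0,0,0.21],0],[[0,0,-10],[0,0,0.21],0]]}}

```text
clock: 54.47
tcp_pos: [0.6662, 0.1387, 0.1283]
orientation: [-0.0, 0.03, 1.0, 0.0]
wrist_force: [-0.6, 0.2, -1.9]
finger_gap: 0.0135
grip_force: 97.9
```

Call:
{"api": "step_arm", "payload": {"moves": [[[0,0,-20],[0,0,0],0],[[0,0,-40],[0,0,0],0],[[0,0,-57],[0,0,0],0],[[0,0,-57],[0,0,0],0],[[0,0,-57],[0,0,0],0]]}}

```text
clock: 54.88
tcp_pos: [0.667, 0.1387, 0.1872]
orientation: [0.002, 0.03, 1.0, 0.001]
wrist_force: [0.0, 0.3, -3.2]
finger_gap: 0.0133
grip_force: 101.7
```

```bash
python3 - <<'E'
from h import *
st(); line(); cv2.imwrite("pics/w10.png",np.load("last.npy")[:,:,::-1]); im=np.load("last.npy"); print(im[195:225,334].mean(1).round(0).tolist())
go(.4456,.3823,.187,83.2)
E
```

```text
54.8833 T [ 0.03  0.02 -0.07] F [ 0.   0.3 -3.2] [0.667  0.1387 0.1872] psi 86.6 j [0.09 0.54 0.28 1.31 0.   0.15] 0.0133
line slope 0.068 n 19 [[218.0, 318.0, 7.0], [222.0, 318.0, 7.0], [226.0, 318.0, 7.0], [230.0, 318.0, 7.0], [234.0, 319.0, 7.0]]
[115.0, 118.0, 119.0, 118.0, 116.0, 118.0, 116.0, 116.0, 115.0, 115.0, 117.0, 114.0, 85.0, 90.0, 98.0, 100.0, 102.0, 108.0, 103.0, 103.0, 104.0, 104.0, 105.0, 105.0, 102.0, 101.0, 104.0, 101.0, 103.0, 103.0]
shift [235.  229.9  -1.2] turn [0.001 0.001 0.058] rows>=7.9
```

Call:
{"api": "step_arm", "payload": {"moves": [[[235,230,0],[0,0,0.1],0],[[235,230,0],[0,0,0.1],0],[[235,230,0],[0,0,0.1],0],[[235,230,0],[0,0,0.1],0],[[235,230,0],[0,0,0.1],0],[[235,230,0],[0,0,0.1],0],[[235,230,0],[0,0,0.1],0],[[235,230,0],[0,0,0.1],0]]}}

```text
clock: 55.6
tcp_pos: [0.443, 0.3834, 0.1845]
orientation: [-0.0, 0.08, 0.997, -0.0]
wrist_force: [0.6, 1.2, -3.2]
finger_gap: 0.0135
grip_force: 101.7
```

Call:
{"api": "step_arm", "payload": {"moves": [[[0,0,0],[0,0,0],0],[[0,0,0],[0,0,0],0],[[0,0,0],[0,0,0],0],[[0,0,0],[0,0,0],0]]}}

```text
clock: 55.93
tcp_pos: [0.4465, 0.3817, 0.1855]
orientation: [0.001, 0.081, 0.997, 0.0]
wrist_force: [0.2, -1.3, -3.2]
finger_gap: 0.0132
grip_force: 101.7
```

```bash
python3 - <<'E'
from h import *
st(); go(.4456,.3825,.108,80.8)
E
```

```text
55.9333 T [ 0.03 -0.03  0.  ] F [ 0.2 -1.3 -3.2] [0.4465 0.3817 0.1855] psi 80.7 j [ 0.57  0.35 -0.01  1.21 -0.    0.73] 0.0132
shift [ 1.1  0.7 77.5] turn [ 0.     0.001 -0.001] rows>=1.9
```

Call:
{"api": "step_arm", "payload": {"moves": [[[0.8,0.7,35],[0,0,0],0],[[0.8,0.7,65],[0,0,0],0],[[0.8,0.7,77],[0,0,0],0],[[0.8,0.7,77],[0,0,0],0],[[0.8,0.7,77],[0,0,0],0]]}}

```text
clock: 56.35
tcp_pos: [0.446, 0.3821, 0.1086]
orientation: [0.0, 0.081, 0.997, -0.0]
wrist_force: [-0.2, -0.1, -2.1]
finger_gap: 0.0132
grip_force: 101.9
```

Call:
{"api": "step_arm", "payload": {"moves": [[[0,0,10],[0,0,0],0],[[0,0,20],[0,0,0],0],[[0,0,30],[0,0,0],0],[[0,0,37],[0,0,0],0],[[0,0,41],[0,0,0],0],[[0,0,41],[0,0,0],0]]}}

```text
clock: 56.85
tcp_pos: [0.4448, 0.3831, 0.0671]
orientation: [0.0, 0.08, 0.997, -0.0]
wrist_force: [0.9, -0.4, -1.9]
finger_gap: 0.0132
grip_force: 102.2
```

Call:
{"api": "step_arm", "payload": {"moves": [[[0,0,1],[0,0,0],0],[[0,0,1],[0,0,0],0],[[0,0,1],[0,0,0],50],[[0,0,1],[0,0,0],50],[[0,0,1],[0,0,0],50],[[0,0,-20],[0,0,0],50],[[0,0,-50],[0,0,0],50],[[0,0,-80],[0,0,0],50]]}}

```text
clock: 57.52
tcp_pos: [0.4449, 0.3832, 0.149]
orientation: [0.0, 0.08, 0.997, 0.0]
wrist_force: [0.7, 0.2, 0.2]
finger_gap: 0.0499
grip_force: 0.0
```

Call:
{"api": "step_arm", "payload": {"moves": [[[40,0,-40],[0,0,0],50],[[80,0,-80],[0,0,0],50],[[80,0,-110],[0,0,0],50],[[80,0,-110],[0,0,0],50],[[80,0,-110],[0,0,0],50]]}}

```text
clock: 57.93
tcp_pos: [0.3666, 0.398, 0.2639]
orientation: [0.004, 0.079, 0.997, 0.004]
wrist_force: [0.6, 0.2, 0.0]
finger_gap: 0.05
grip_force: 0.0
```

```bash
python3 - <<'E'
from h import *
st(); s=imaging.read_camera("scene"); t=imaging.read_camera("top"); o=cv2.imread("pics/top0.png")[:,:,::-1]
c=np.zeros((600,800,3),np.uint8)
c[:300,:420]=cv2.resize(s[150:350,220:500],(420,300)); c[:300,430:800]=cv2.resize(s[250:340,390:500],(370,300))
c[300:,:480]=cv2.resize(t[95:255,180:335][:,:],(480,300)); c[300:,480:]=cv2.resize(t[125:265,310:480],(320,300))
cv2.imwrite("pics/final.png",c[:,:,::-1])
E
```

```text
57.9333 T [-0.   -0.02 -0.05] F [0.6 0.2 0. ] [0.3666 0.398  0.2639] psi 80.9 j [ 0.68  0.23  0.01  1.34 -0.    0.84] 0.05
```

View pics/final.png

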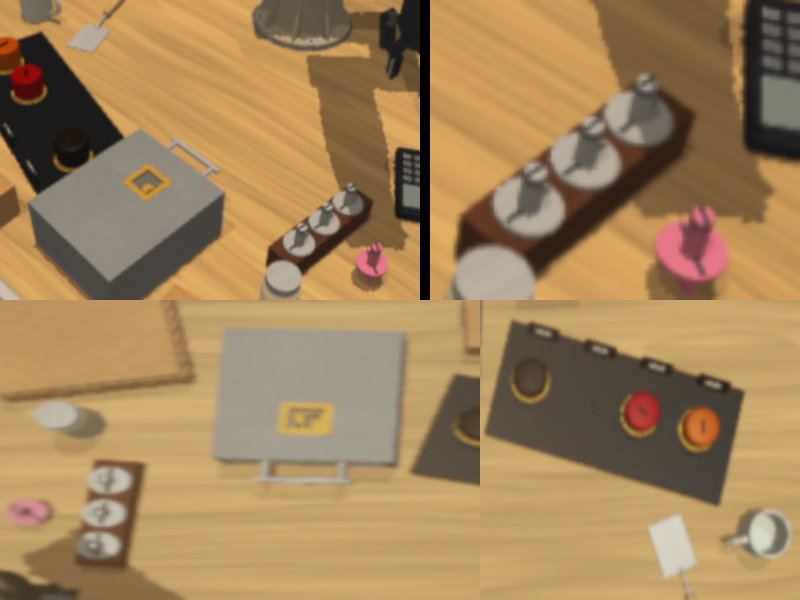

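The drawer is shut, the lock mouth is empty, and all three keys stand in the rack. The cakes, mug, server and shaker are where they were.

```bash
python3 -c "
from workcell import env
print(env.hand_in())"
```

```text
the job is handed in; nothing more can be done
None
```

The chill check is done and handed in, with no verdict shown: the third key tried turned the lock, and the three cakes present (cake1, cake3, cake4; place 2 was empty) were each read left to right with about a 1.3 s hold. The thermometer is back in the drawer, which is shut and locked, and all three keys stand in the rack.

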